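# Put the washed laboratory parts where they belong

## Robot

A 6-joint arm with a two-finger parallel gripper is mounted at the origin on the work surface. World frame = base frame: x ahead of the robot, y to its left, z up, the work surface at z = 0. Lengths are in m, angles in degrees, forces in N, time in s.
With the tool pointing down it reaches from about 0.35 to 0.875 m from the base axis. Payload 4.2 kg.
Tool frame: the origin (TCP) lies midway between the tips of the shut fingers; the grasp point (between the pads) lies 19 mm behind it (r.pinch_z is the distance from the TCP to the grasp point, in m); z points along the fingers, y is the line along which they close (so a half turn about z gives the same grasp; the last joint's range is limited). The gripper opens to 87 mm and grips with 3 to 60 N. Pads are 19 mm wide; open, the fingers measure 117 mm over their backs; the gripper's body (75 mm by 190 mm) begins 51 mm behind the grasp point.
Start: joints at [83.858, 22.042, 0.453, 0, -68.411, -14.817], TCP at [0.224, 0.584, 0.223] pointing down, gripper open.
Joint ranges: [-179.83, 179.83], [-69.29, 118.12], [-61.27, 80.66], [-181.25, 117.63], [-171.15, -9.14], [-177.46, 177.46]. Speed limits (degrees/s): [159.86, 159.86, 180, 180, 180, 180].

## Interface

Orientations are given as a 3x3 rotation matrix whose columns are the frame's x, y, z axes.
In Python, from station import r, imaging, models gives the robot as it stands. The module is installed in compiled form; this text tells all that it offers.
- The arm moves only by the tool apply_moves, never from a script. Its argument "moves" is a list of rows, each a list of 2 entries, a list of its own where there are three numbers: the shift along the tool's x, y, z in m, then the turn about the tool's z in degrees. A call has 1 to 5 rows; each row shifts and turns the commanded pose from where the row before left it, along the tool's axes as they then stand; what a row does not reach is not made up. A row lasts 1/12 s, in which the tool goes at most 41.7 mm and 7.16 degrees, less where a joint would pass 70% of its speed; a pose out of reach is approached as far as the arm can. A call is refused whole if a number of a shift passes 0.0417 or a number of a turn 7.16, either way. A call with a gripper value outside its range is refused whole. "hand" is the finger opening in m, from 0 to 0.087, set as the call begins (left out, the last holds). The fingers move at their own pace and stop on an object; the grip force is fixed at half the most. Time passes only in rows, so rows that do not move let the fingers close. It gives the time, the measured TCP pose, the force, the opening and the grip force at its end, in the units of the state.
- r.sense(): the state, without advancing time (a new reading comes with each control period).
- imaging.capture(name): name is "side" or "top" or "wrist"; returns a dict with "frame" (400x640x3 uint8, blue, green, red), "intrinsics" (3x3 intrinsics, pixels), "eye" and "orientation" of the camera in the world. Camera axes: x right, y down, z forward; pixel columns grow to the right and rows downward; lengths in m; the calibration is good to about 2 mm. A picture is of the moment at which its call begins. There is no depth.
- r.finish_job(): hands the job in; it is judged then, once.
Trained networks look in a picture, given as the dict that the camera call returned (one of the last four; its "shot" number tells which), for a name from the list of things; names that differ only in an ending like _2 or _b are one class to them, and where a whole thing is asked for, a point or a joint stands for the part that bears it (a point fixed in the world has none). Each returns a list of dicts, best first, with "confidence" (0 to 1); they miss things now and then, are a little off and sometimes report something else, mostly with a low value. They report only what shows in the picture. A call takes as long as a camera call.
- models.cut_out(picture, target): "region" (400x640 bool, what is visible of it) and "extent" ([left, top, width, height] as shares, 0 to 1, of the picture: columns of its width, rows of its height, round what is visible of it).
- models.place_of(picture, target): "at" ([column, row] as shares, 0 to 1, of the picture: columns of its width, rows of its height: a listed point, or the origin of a listed thing).
The state is a dict: "time_s": time; "joints": joint angles; "joint_velocities": joint speeds; "effort": joint torques, N m; "tcp_pos": TCP position; "ee_rot": TCP orientation; "wrist_force": force on the tool from outside, world axes, zero at the start; "moment": the same for the moment, N m; "gripper_width": opening from 0.0 (shut) to 1.0 (fully open); "gripper_force": force on a finger pad.
Only numpy, scipy, OpenCV 4.12 (cv2) and the standard library are available. Lean on these libraries where they do the work, as an engineer would, in place of code of your own. Each camera call takes 0.05 s, during which the arm holds its last target. There are 200 camera calls.

## Task

Clear the grey drying mat: stand the two tall narrow vials upright in the rack with the small compartments and the two squat jars upright in the tray with the large compartments, one to a compartment, resting on its floor. Put the dark grey mixing head back on the mixer's flatted shaft, turned so that the flats match and pushed fully down onto its collar. Leave the beaker and the flask where they stand.

Things in the scene. Friction and masses are not known exactly. Their poses are not given: they have to be found in the camera images.
- vial_a: Small glass sample vial with white screw cap of the same width, standing upright: 28 mm diameter, 64 mm tall in all, about 40 g. One of two alike. Origin: centre of its underside, z up its axis; starts on a 3 mm thick light grey mat.
- vial_b: Small glass sample vial with white screw cap of the same width, standing upright: 28 mm diameter, 64 mm tall in all, about 40 g. One of two alike. Origin: centre of its underside, z up its axis; starts on a 3 mm thick light grey mat.
- jar_a: Squat wide glass jar with white screw lid, standing upright: 48 mm diameter, 42 mm tall in all, about 90 g. One of two alike. Origin: centre of its underside, z up its axis; starts on a 3 mm thick light grey mat.
- jar_b: Squat wide glass jar with white screw lid, standing upright: 48 mm diameter, 42 mm tall in all, about 90 g. One of two alike. Origin: centre of its underside, z up its axis; starts on a 3 mm thick light grey mat.
- head: Dark grey plastic mixing head, 42 mm tall, 80 g, upright on the 3 mm mat. Round, 40 mm diameter, with gripping flats 40 mm apart facing +y and -y, 26 mm long, full height. On +x a fin 10 mm wide with white mark on top, reaching 28 mm from the axis. D-bore right through: 21 mm diameter, flat face on the +x (fin) side 6.5 mm from the axis. Origin: bore axis, underside; z up.
- vial_rack: Fixed open steel rack, 54 x 103 mm, 28 mm tall, walls and divider 5 mm, floor 5 mm thick. Two small compartments side by side along its y, each 44 x 44 mm inside, centred at y = +24.5 and -24.5 mm, x = 0. Origin: centre of its underside, on the table; z up.
- jar_tray: Fixed open shallow steel tray, 78 x 151 mm, 18 mm tall, walls and divider 5 mm, floor 5 mm thick. Two large compartments side by side along its y, each 68 x 68 mm inside, centred at y = +36.5 and -36.5 mm, x = 0. Origin: centre of its underside, on the table; z up.
- mixer: Fixed blue box, 110 x 110 x 60 mm, black knob on its -x side, white line on top towards +x. On top a dark collar, 48 mm diameter, its top (the seat) at z 64 mm; from it a steel D-shaft up to z 94 mm: 18 mm diameter, flat on the +x side 5 mm from the axis, top 8 mm tapering to 0.6 size. Seated, the head's origin is at z 64 mm and its x (fin) along mixer x. Origin: shaft axis, underside; z up.
- beaker: Bystander: empty glass beaker, 68 mm across, 90 mm tall, off to the left. Origin: centre of its underside. Not to be moved.
- flask: Bystander: conical glass flask, 80 mm across at the foot, 135 mm tall, off to the right. Origin: centre of its underside. Not to be moved.

How it is judged:
By the outcome, as a careful person would: the job done as asked, in the order asked, and still so for the second after the job is handed in, with the robot touching nothing.
It also fails if it takes over 125 s, if anything falls off the work surface, if the arm or the gripper's body presses on something with over 40 N, if the wrist force passes 120 N, or if a joint passes its speed limit or range.

## Working session

There is one attempt and no reset: what is moved stays moved. The work goes in short steps, Python scripts to look and compute and a tool call to move; the robot and the scene stay as the last step left them, time stands still between calls to the robot, and variables do not carry over. Pictures are saved under pics/ and viewed, at most 14 in all, crops included, and the job is handed in when it is done.

Besides the shell and the picture viewer there is one more tool, called after ">>>" as name(argument=value, ...), one argument or row to a line, values as JSON. apply_moves: Moves the arm, as the interface text tells. Its arguments: {"type":"object","properties":{"moves":{"type":"array"},"hand":{"type":"number"}},"required":["moves"]}

```bash
mkdir -p pics
cat > h.py <<'E'
import numpy as np, cv2
from station import r, imaging, models
def ray(p,at):
    K=np.array(p["intrinsics"]);R=np.array(p["orientation"]);u=np.array([at[0]*640,at[1]*400,1.])
    return np.array(p["eye"]),R@np.linalg.solve(K,u)
def hit(p,at,z):
    e,d=ray(p,at);return (e+d*(z-e[2])/d[2])
def proj(p,X):
    K=np.array(p["intrinsics"]);R=np.array(p["orientation"]);c=R.T@(np.array(X)-np.array(p["eye"]));u=K@c;return u[:2]/u[2]
E
python3 - <<'E'
from h import *
s=r.sense();print(s["time_s"],s["tcp_pos"],np.round(s["ee_rot"],3).tolist(),r.pinch_z,s["gripper_width"])
for n in ["top","side"]:
    p=imaging.capture(n);cv2.imwrite(f"pics/{n}0.png",p["frame"]);print(n,p["eye"],np.round(p["orientation"],3).tolist(),np.array(p["intrinsics"]).tolist())
    for t,z in [("vial_a",.003),("jar_a",.003),("head",.003),("vial_rack",0),("jar_tray",0),("mixer",0),("beaker",0),("flask",0)]:
        for d in models.place_of(p,t): print(t,round(d["confidence"],2),(np.array(d["at"])*[640,400]).round(1),hit(p,d["at"],z).round(4)[:2])
E
```

```text
0.0 [0.22331256 0.5830599  0.22144059] [[0.934, -0.358, -0.001], [-0.358, -0.934, -0.002], [0.0, 0.002, -1.0]] 0.0187 0.9976290586306519
top [0.42336722 0.01284216 1.30384144] [[0.016, -0.997, 0.081], [-1.0, -0.018, -0.015], [0.016, -0.08, -0.997]] [[431.6219987642348, 0.0, 321.4592751588829], [0.0, 431.6219987642348, 199.25346389460697], [0.0, 0.0, 1.0]]
vial_a 0.48 [429.7 236.6] [ 0.4215 -0.3349]
vial_a 0.4 [317.5 223.8] [0.4544 0.004 ]
jar_a 0.75 [214.7 238.9] [0.4041 0.3105]
jar_a 0.67 [319.6 223.6] [ 0.4551 -0.0023]
jar_a 0.57 [378.8 229.7] [ 0.4398 -0.181 ]
head 0.75 [261.3 227.2] [0.4413 0.1725]
vial_rack 0.91 [233.3 168.9] [0.6166 0.2627]
jar_tray 0.82 [397.1 181.9] [ 0.5862 -0.2365]
mixer 0.56 [320.1 164.7] [ 0.6347 -0.0009]
mixer 0.22 [399.5 180.1] [ 0.5918 -0.2438]
beaker 0.92 [161.4 197.4] [0.526  0.4758]
beaker 0.55 [380.6 230.5] [ 0.4374 -0.1869]
flask 0.93 [478.4 181. ] [ 0.5935 -0.4859]
side [0.22533169 0.99262906 1.06858825] [[-0.964, -0.179, 0.196], [-0.266, 0.677, -0.687], [-0.01, -0.714, -0.7]] [[516.7749099218285, 0.0, 323.69333237871257], [0.0, 516.7749099218285, 194.37760537443182], [0.0, 0.0, 1.0]]
vial_a 0.56 [378.7 147.6] [ 0.4097 -0.3078]
vial_a 0.5 [346.3 214.7] [0.4408 0.0095]
jar_a 0.91 [333.  301.8] [0.4035 0.3006]
jar_a 0.81 [362.2 172.9] [ 0.4352 -0.1744]
jar_a 0.22 [344.9 213.1] [0.4461 0.0045]
head 0.7 [332.1 254.1] [0.4433 0.1578]
head 0.59 [282.9 195.3] [ 0.6396 -0.0187]
head 0.54 [335.1 109.5] [ 0.5995 -0.4776]
vial_rack 0.93 [257.7 270.8] [0.6147 0.2579]
jar_tray 0.56 [320.6 152.3] [ 0.5865 -0.2404]
mixer 0.85 [282.1 195.8] [ 0.6423 -0.0191]
beaker 0.68 [260.9 275. ] [0.6021 0.2683]
beaker 0.56 [260.8 345.9] [0.5328 0.4558]
flask 0.82 [337.3 109.1] [ 0.5937 -0.486 ]
flask 0.42 [333.  254.7] [0.4411 0.1568]
```

Run:
```python
from h import *
a=cv2.imread("pics/top0.png")[140:270,140:500];cv2.imwrite("pics/top0c.png",cv2.resize(a,(792,286),interpolation=cv2.INTER_CUBIC))
a=cv2.imread("pics/side0.png")[80:380,200:480];cv2.imwrite("pics/side0c.png",cv2.resize(a,(560,600),interpolation=cv2.INTER_CUBIC))
```

```text
(no output)
```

View pics/top0c.png

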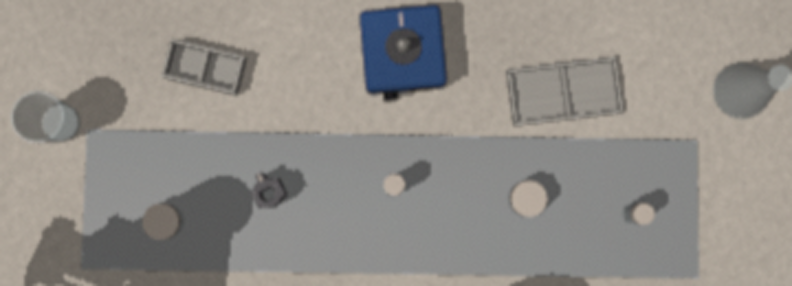

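View pics/side0c.png

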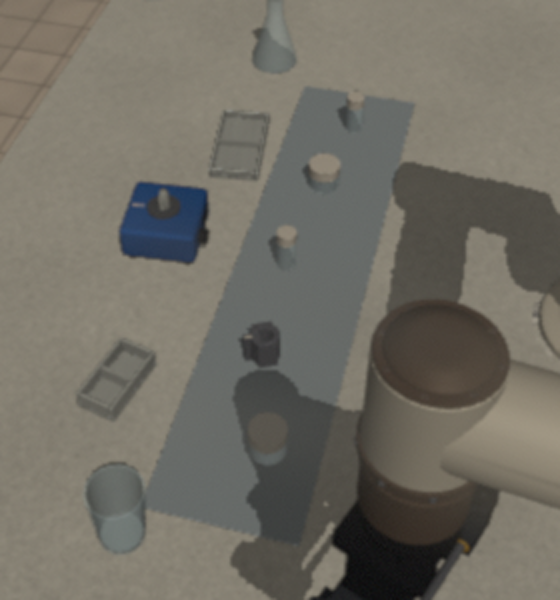

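The top view shows, left to right in the crop, a jar (160,220), the head (270,188), a vial (394,184), a jar (529,198) and a vial (643,213). The rack is at (207,67), the mixer at (403,47) and the tray at (566,90). The side view agrees. I'll do the vials first, then the jars, then the head.

>>> apply_moves(
  moves=[
    [[0,0,0],-7],
    [[0,0,0],-7],
    [[0,0,0],-7],
  ],
  hand=0.087,
)

```text
time_s: 1.15
tcp_pos: [0.2235, 0.5836, 0.2226]
ee_rot: [[1.0, 0.007, 0.0], [0.007, -1.0, 0.0], [0.0, -0.0, -1.0]]
wrist_force: [1.2, 0.4, -0.3]
gripper_width: 0.999
gripper_force: 0.0
```

>>> apply_moves(
  moves=[
    [[0.014,0.036,0],0],
    [[0.014,0.036,0],0],
    [[0.014,0.036,0],0],
    [[0.014,0.036,0],0],
    [[0.014,0.036,0],0],
  ],
)

```text
time_s: 1.57
tcp_pos: [0.294, 0.402, 0.2226]
ee_rot: [[1.0, 0.001, 0.0], [0.001, -1.0, 0.0], [0.0, -0.0, -1.0]]
wrist_force: [1.4, 0.5, 0.3]
gripper_width: 1.006
gripper_force: 0.0
```

>>> apply_moves(
  moves=[
    [[0.014,0.036,0],0],
    [[0.014,0.036,0],0],
    [[0.014,0.036,0],0],
    [[0.014,0.036,0],0],
    [[0.014,0.036,0],0],
  ],
)

```text
time_s: 1.98
tcp_pos: [0.364, 0.222, 0.223]
ee_rot: [[1.0, 0.001, 0.001], [0.001, -1.0, 0.001], [0.001, -0.001, -1.0]]
wrist_force: [0.6, 0.8, -1.0]
gripper_width: 1.0
gripper_force: 0.0
```

```bash
cat >> h.py <<'E'
def find(p,t,z):
    for d in models.place_of(p,t): print(t,round(d["confidence"],2),(np.array(d["at"])*[640,400]).round(1),hit(p,d["at"],z).round(4)[:2])
E
python3 - <<'E'
from h import *
s=r.sense();print(s["time_s"],s["tcp_pos"],np.round(s["ee_rot"],3).tolist(),s["joints"])
for n in ["wrist","side","top"]:
    p=imaging.capture(n);cv2.imwrite(f"pics/{n}1.png",p["frame"]);print(n,p["eye"],np.round(p["orientation"],3).tolist())
    for t,z in [("vial_a",.003),("head",.003),("jar_a",.003),("vial_rack",0),("mixer",0),("jar_tray",0)]: find(p,t,z)
E
```

```text
1.9833 [0.36402109 0.22198928 0.22297168] [[1.0, 0.001, 0.001], [0.001, -1.0, 0.001], [0.001, -0.001, -1.0]] [ 5.33932709e+01  2.15737640e+00 -2.54838614e+01  8.56116175e-03
 -6.22956184e+01  3.66879361e+01]
wrist [0.43398234 0.22129908 0.38537913] [[0.002, -0.968, -0.251], [-1.0, -0.002, 0.0], [-0.001, 0.251, -0.968]]
vial_a 0.91 [506.4 102.1] [0.4535 0.0009]
vial_a 0.7 [108.7  23.8] [0.5355 0.454 ]
head 0.84 [366.6 108.8] [0.4456 0.1647]
jar_a 0.81 [251.2 144. ] [0.4044 0.303 ]
side [0.22533169 0.99262906 1.06858825] [[-0.964, -0.179, 0.196], [-0.266, 0.677, -0.687], [-0.01, -0.714, -0.7]]
vial_a 0.61 [343.7 211.1] [ 0.4513 -0.0023]
head 0.9 [332.9 256.2] [0.4394 0.1641]
jar_a 0.62 [334.2 302.9] [0.3999 0.3028]
vial_rack 0.97 [257.1 268.6] [0.6188 0.2517]
mixer 0.73 [282.  195.7] [ 0.6429 -0.0194]
jar_tray 0.98 [319.9 150. ] [ 0.5919 -0.2511]
top [0.42336722 0.01284216 1.30384144] [[0.016, -0.997, 0.081], [-1.0, -0.018, -0.015], [0.016, -0.08, -0.997]]
vial_a 0.49 [317.4 221.5] [0.4613 0.0046]
vial_a 0.4 [432.3 238.9] [ 0.4147 -0.3428]
head 0.5 [263.4 231.2] [0.4295 0.1659]
jar_a 0.56 [378.2 229.2] [ 0.4412 -0.179 ]
jar_a 0.49 [215.2 239.4] [0.4026 0.3091]
vial_rack 0.69 [234.1 172.3] [0.6062 0.2599]
mixer 0.76 [322.6 165. ] [ 0.6338 -0.0085]
mixer 0.6 [318.6 219.7] [0.4668 0.001 ]
mixer 0.3 [380.4 229.9] [ 0.4393 -0.1863]
jar_tray 0.69 [395.8 180. ] [ 0.5919 -0.2324]
```

View pics/wrist1.png

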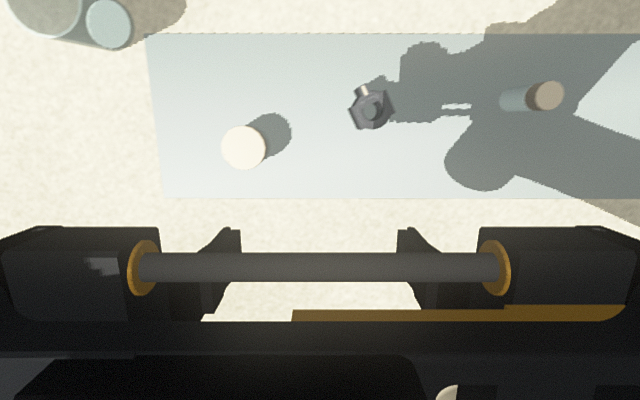

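The wrist view shows the jar at (243,148), the head at (371,106) with its fin up and to the left (yaw about +30°), and the vial cap at (545,95). I'll move near the middle vial and measure its cap.

>>> apply_moves(
  moves=[
    [[0.008,0.037,0],0],
    [[0.008,0.037,0],0],
    [[0.008,0.037,0],0],
    [[0.008,0.037,0],0],
    [[0.008,0.037,0],0],
  ],
)

```text
time_s: 3.45
tcp_pos: [0.4039, 0.0372, 0.2229]
ee_rot: [[1.0, 0.002, 0.001], [0.002, -1.0, 0.0], [0.001, -0.0, -1.0]]
wrist_force: [1.0, 0.8, -0.2]
gripper_width: 0.999
gripper_force: 0.0
```

>>> apply_moves(
  moves=[
    [[0.008,0.036,0],0],
    [[0,0,0],0],
  ],
)

```text
time_s: 3.62
tcp_pos: [0.4121, -0.0019, 0.2226]
ee_rot: [[1.0, -0.007, -0.0], [-0.007, -1.0, -0.001], [-0.0, 0.001, -1.0]]
wrist_force: [0.2, 0.7, 0.5]
gripper_width: 1.004
gripper_force: 0.0
```

```bash
cat >> h.py <<'E'
from scipy.optimize import minimize
def cyl(p,t,rad,z0,z1,near=None):
    """fit upright cylinder silhouette to the mask of target"""
    for d in models.cut_out(p,t):
        m=d["region"].astype(np.uint8);ys,xs=np.nonzero(m)
        if len(xs)<30 or ys.max()>397 or xs.min()<2 or xs.max()>637 or ys.min()<2: print(t,"skip",round(d["confidence"],2),len(xs));continue
        g=np.linspace(0,2*np.pi,40)
        def sil(c):
            P=np.array([proj(p,[c[0]+rad*np.cos(a),c[1]+rad*np.sin(a),z]) for z in (z0,z1) for a in g])
            q=np.zeros_like(m);h=cv2.convexHull(np.round(P*16).astype(np.int32));cv2.fillConvexPoly(q,h,1,shift=4);return q
        c0=hit(p,[xs.mean()/640,ys.mean()/400],(z0+z1)/2)[:2]
        f=lambda c:-(np.sum(sil(c)&m)/np.sum(sil(c)|m))
        o=minimize(f,c0,method="Nelder-Mead",options=dict(initial_simplex=[c0,c0+[.01,0],c0+[0,.01]],xatol=2e-4,fatol=1e-4))
        print(t,"conf",round(d["confidence"],2),"xy",o.x.round(4),"IoU",round(-o.fun,3))
E
python3 - <<'E'
from h import *
s=r.sense();print(s["time_s"],s["tcp_pos"],np.round(s["ee_rot"],3).tolist())
for n in ["wrist","side","top"]:
    p=imaging.capture(n);cv2.imwrite(f"pics/{n}2.png",p["frame"]);print(n)
    cyl(p,"vial_a",.014,.003,.067); cyl(p,"jar_a",.024,.003,.045)
    find(p,"vial_a",.003);find(p,"jar_a",.003);find(p,"mixer",0)
E
```

```text
3.6167 [ 0.41214719 -0.00192333  0.22256646] [[1.0, -0.007, -0.0], [-0.007, -1.0, -0.001], [-0.0, 0.001, -1.0]]
wrist
vial_a conf 0.77 xy [ 0.4559 -0.0015] IoU 0.887
vial_a skip 0.58 1671
jar_a conf 0.62 xy [ 0.4413 -0.1814] IoU 0.931
jar_a conf 0.55 xy [0.4026 0.3045] IoU 0.942
vial_a 0.82 [316.2 143. ] [ 0.4536 -0.0005]
vial_a 0.63 [583.  166.5] [ 0.4228 -0.3298]
jar_a 0.72 [ 73.3 182.8] [0.4066 0.3034]
jar_a 0.66 [464.4 150.5] [ 0.4435 -0.181 ]
side
vial_a conf 0.64 xy [ 0.4551 -0.0021] IoU 0.833
vial_a conf 0.53 xy [ 0.4183 -0.3207] IoU 0.663
jar_a conf 0.88 xy [0.4004 0.306 ] IoU 0.944
jar_a conf 0.67 xy [ 0.4387 -0.1772] IoU 0.759
vial_a 0.64 [379.  144.9] [ 0.4114 -0.3216]
vial_a 0.45 [342.5 210. ] [ 0.4555 -0.0056]
jar_a 0.77 [334.5 302.4] [0.3995 0.3013]
jar_a 0.55 [362.3 169.7] [ 0.438  -0.1892]
mixer 0.85 [283.5 196.1] [ 0.6379 -0.019 ]
top
jar_a conf 0.81 xy [0.3984 0.3056] IoU 0.917
jar_a conf 0.57 xy [ 0.4381 -0.1781] IoU 0.908
jar_a conf 0.29 xy [0.4419 0.1698] IoU 0.752
vial_a 0.47 [429.7 238.4] [ 0.4161 -0.3348]
jar_a 0.8 [379.9 229.4] [ 0.4407 -0.1843]
jar_a 0.75 [216.  240.5] [0.3995 0.3065]
mixer 0.82 [319.1 163.7] [0.6377 0.0023]
```

View pics/wrist2.png

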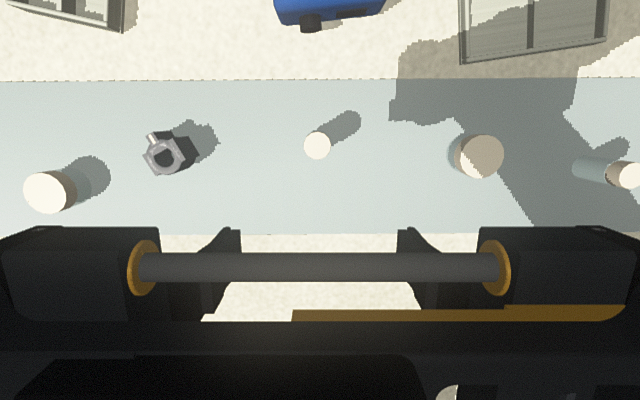

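The middle vial cap is at (317,145) and the fits put the vial at about (0.455, -0.0015). I'll grasp it.

>>> apply_moves(
  moves=[
    [[0.022,0,0.03],0],
    [[0.0215,0,0.03],0],
    [[0,0,0.04],0],
    [[0,0,0.04],0],
    [[0,0,0.04],0],
  ],
)

```text
time_s: 4.93
tcp_pos: [0.4559, 0.0028, 0.0413]
ee_rot: [[1.0, 0.0, 0.002], [0.0, -1.0, 0.001], [0.002, -0.001, -1.0]]
wrist_force: [0.8, 0.4, 0.4]
gripper_width: 1.002
gripper_force: 0.0
```

>>> apply_moves(
  moves=[
    [[0,0,0.0135],0],
    [[0,0,0],0],
  ],
)

```text
time_s: 5.1
tcp_pos: [0.4526, 0.0017, 0.0254]
ee_rot: [[1.0, -0.0, -0.009], [-0.0, -1.0, -0.003], [-0.009, 0.003, -1.0]]
wrist_force: [0.2, -1.0, -0.2]
gripper_width: 0.998
gripper_force: 0.0
```

>>> apply_moves(
  moves=[
    [[0,0,0],0],
    [[0,0,0],0],
    [[0,0,0],0],
    [[0,0,0],0],
    [[0,0,0],0],
  ],
  hand=0,
)

```text
time_s: 5.52
tcp_pos: [0.4562, 0.0031, 0.0303]
ee_rot: [[1.0, 0.001, 0.003], [0.001, -1.0, 0.001], [0.003, -0.001, -1.0]]
wrist_force: [-1.0, -0.0, 0.4]
gripper_width: 0.705
gripper_force: 0.0
```

>>> apply_moves(
  moves=[
    [[0,0,0],0],
    [[0,0,0],0],
    [[0,0,0],0],
    [[0,0,0],0],
  ],
)

```text
time_s: 5.85
tcp_pos: [0.4555, 0.0028, 0.0292]
ee_rot: [[1.0, 0.001, 0.0], [0.001, -1.0, 0.0], [0.0, -0.0, -1.0]]
wrist_force: [-0.5, -0.5, -0.1]
gripper_width: 0.403
gripper_force: 0.2
```

>>> apply_moves(
  moves=[
    [[0,0.004,0],0],
    [[0,0,0],0],
    [[0,0,0],0],
    [[0,0,0],0],
    [[0,0,0],0],
  ],
)

```text
time_s: 6.27
tcp_pos: [0.4554, -0.0013, 0.029]
ee_rot: [[1.0, 0.001, -0.0], [0.001, -1.0, -0.0], [-0.0, 0.0, -1.0]]
wrist_force: [1.1, -0.8, 0.5]
gripper_width: 0.304
gripper_force: 31.4
```

Run:
```python
from h import *
s=r.sense();print(s["time_s"],s["tcp_pos"],s["gripper_width"],s["gripper_force"])
p=imaging.capture("side");cv2.imwrite("pics/s3.png",cv2.resize(p["frame"][150:250,260:420],(800,500),interpolation=cv2.INTER_CUBIC))
find(p,"vial_a",.003);find(p,"vial_rack",0)
p=imaging.capture("top");find(p,"vial_rack",0);find(p,"jar_tray",0);find(p,"vial_a",.003)
for t in ["vial_rack","jar_tray"]:
  for d in models.cut_out(p,t)[:1]:
    m=d["region"].astype(np.uint8);c,_=cv2.findContours(m,0,2);c=max(c,key=cv2.contourArea)
    b=cv2.boxPoints(cv2.minAreaRect(c)); print(t,[hit(p,q/[640,400],.02)[:2].round(3).tolist() for q in b],len(c))
```

```text
6.2667 [ 0.45542567 -0.00129616  0.0290401 ] 0.3040577620296633 31.38673536479473
vial_a 0.53 [345.3 211.5] [ 0.4465 -0.0018]
vial_rack 0.94 [258.9 275.7] [0.6064 0.2717]
vial_rack 0.7 [236.  170.6] [0.6116 0.2542]
jar_tray 0.66 [397.  182.3] [ 0.5848 -0.2362]
vial_a 0.6 [430.3 237.2] [ 0.4197 -0.3366]
vial_rack [[0.595, 0.32], [0.651, 0.307], [0.625, 0.203], [0.569, 0.216]] 45
```

View pics/s3.png

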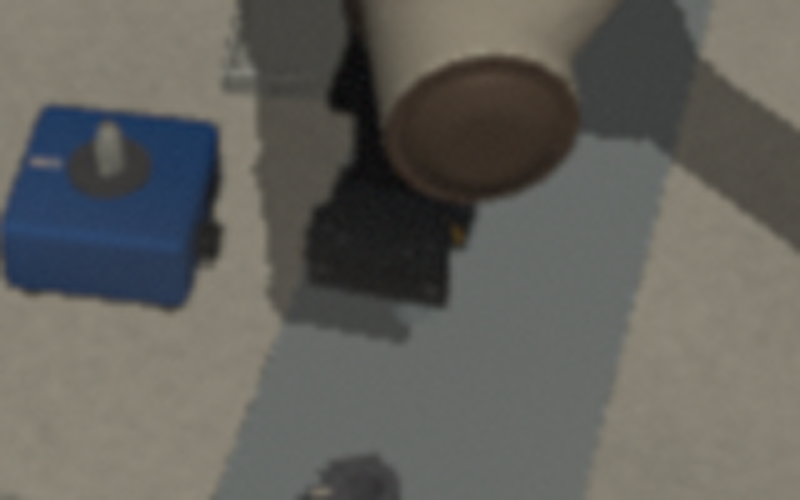

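The side view shows the gripper closed over the vial spot and the mixer untouched; the width and force readings confirm the grip. I'll lift the vial and look at the rack from the wrist.

>>> apply_moves(
  moves=[
    [[0,0,-0.02],0],
    [[0,0,-0.035],0],
    [[0,0,-0.04],0],
    [[0,0,-0.04],0],
    [[0,0,-0.025],0],
  ],
)

```text
time_s: 7.13
tcp_pos: [0.4568, -0.0009, 0.1931]
ee_rot: [[1.0, 0.001, 0.006], [0.001, -1.0, 0.001], [0.006, -0.001, -1.0]]
wrist_force: [0.8, -0.2, -0.7]
gripper_width: 0.302
gripper_force: 31.4
```

>>> apply_moves(
  moves=[
    [[0.01,-0.037,0],0],
    [[0.01,-0.037,0],0],
    [[0.01,-0.037,0],0],
    [[0.01,-0.037,0],0],
    [[0.01,-0.037,0],0],
  ],
)

```text
time_s: 7.55
tcp_pos: [0.5052, 0.1856, 0.189]
ee_rot: [[1.0, 0.001, -0.0], [0.001, -1.0, 0.0], [-0.0, -0.0, -1.0]]
wrist_force: [1.7, -0.4, -0.1]
gripper_width: 0.305
gripper_force: 31.4
```

>>> apply_moves(
  moves=[
    [[0.01,-0.037,0],0],
    [[0.005,-0.03,0],0],
    [[0,0,0],0],
    [[0,0,0],0],
  ],
)

```text
time_s: 7.88
tcp_pos: [0.5198, 0.2523, 0.1879]
ee_rot: [[1.0, 0.003, -0.002], [0.003, -1.0, -0.001], [-0.002, 0.001, -1.0]]
wrist_force: [0.1, -0.9, -0.3]
gripper_width: 0.306
gripper_force: 31.4
```

```bash
cat >> h.py <<'E'
def box(p,t,lx,ly,z0,z1,x0,yaw0):
    """fit upright box silhouette: x,y,yaw(deg)"""
    for d in models.cut_out(p,t)[:1]:
        m=d["region"].astype(np.uint8);k=cv2.getStructuringElement(2,(9,9));m=cv2.morphologyEx(m,cv2.MORPH_CLOSE,k)
        def sil(c):
            a=np.radians(c[2]*100);C,S=np.cos(a),np.sin(a)
            P=np.array([proj(p,[c[0]+C*u*lx/2-S*v*ly/2,c[1]+S*u*lx/2+C*v*ly/2,z]) for z in (z0,z1) for u in(1,-1) for v in (1,-1)])
            q=np.zeros_like(m);cv2.fillConvexPoly(q,cv2.convexHull(np.round(P*16).astype(np.int32)),1,shift=4);return q
        c0=np.array([*x0,yaw0/100.])
        f=lambda c:-(np.sum(sil(c)&m)/max(1,np.sum(sil(c)|m)))
        o=minimize(f,c0,method="Nelder-Mead",options=dict(initial_simplex=[c0,c0+[.01,0,0],c0+[0,.01,0],c0+[0,0,.08]],xatol=2e-4,fatol=1e-4))
        print(t,"conf",round(d["confidence"],2),"xy",o.x[:2].round(4),"yaw",round(o.x[2]*100,1),"IoU",round(-o.fun,3))
E
python3 - <<'E'
from h import *
s=r.sense();print(s["time_s"],s["tcp_pos"],s["gripper_width"],s["gripper_force"])
for n in ["wrist","top","side"]:
    p=imaging.capture(n);cv2.imwrite(f"pics/{n}3.png",p["frame"]);print(n)
    box(p,"vial_rack",.054,.103,0,.028,[.611,.26],-14);find(p,"vial_rack",0)
    box(p,"jar_tray",.078,.151,0,.018,[.588,-.238],5);box(p,"mixer",.110,.110,0,.06,[.637,-.008],0)
E
```

```text
7.8833 [0.51982197 0.25228427 0.18793475] 0.30556024634674805 31.366556882858276
wrist
vial_rack conf 0.97 xy [0.6129 0.259 ] yaw -12.6 IoU 0.96
vial_rack 0.67 [315.6  94. ] [0.6151 0.2547]
vial_rack 0.45 [138.8 168. ] [0.5349 0.4548]
mixer conf 0.67 xy [ 0.6406 -0.0189] yaw 6.9 IoU 0.971
top
vial_rack conf 0.97 xy [0.611  0.2615] yaw -12.9 IoU 0.75
vial_rack 0.62 [232.6 170.5] [0.6117 0.2647]
jar_tray conf 0.55 xy [ 0.5857 -0.2335] yaw 8.2 IoU 0.922
mixer conf 0.92 xy [ 0.6336 -0.009 ] yaw 6.9 IoU 0.937
side
vial_rack conf 0.83 xy [0.6116 0.2611] yaw -11.0 IoU 0.926
vial_rack 0.62 [259.7 271.7] [0.6087 0.2594]
```

View pics/wrist3.png

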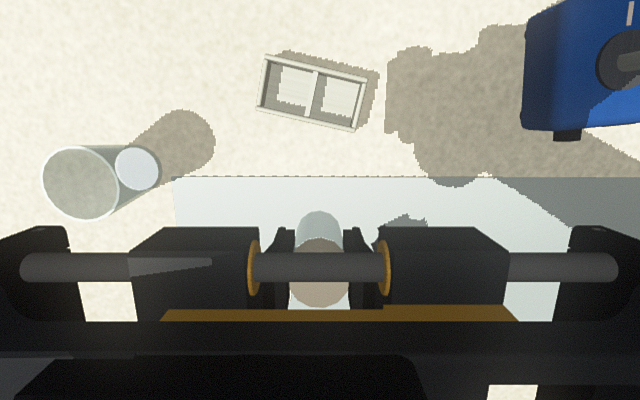

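The wrist view shows the rack at (312,92) and the vial upright between the fingers at (320,265). The rack is at (0.612, 0.260) with yaw -12.5°. I'll place this vial in the +y compartment.

>>> apply_moves(
  moves=[
    [[0.033,-0.011,0],0],
    [[0.033,-0.011,0],0],
    [[0.032,-0.01,0],0],
    [[0,0,0],0],
    [[0,0,0],0],
  ],
)

```text
time_s: 9.05
tcp_pos: [0.6189, 0.283, 0.1871]
ee_rot: [[1.0, -0.0, -0.002], [-0.0, -1.0, -0.001], [-0.002, 0.001, -1.0]]
wrist_force: [-1.0, -0.5, -1.1]
gripper_width: 0.303
gripper_force: 31.4
```

>>> apply_moves(
  moves=[
    [[0,0,0.035],0],
    [[0,0,0.035],0],
    [[0,0,0.02],0],
    [[0,0,0],0],
    [[0,0,0],0],
  ],
)

```text
time_s: 9.47
tcp_pos: [0.6173, 0.2824, 0.0988]
ee_rot: [[1.0, 0.001, -0.001], [0.001, -1.0, -0.002], [-0.001, 0.002, -1.0]]
wrist_force: [0.1, -0.0, 0.4]
gripper_width: 0.307
gripper_force: 31.4
```

Run:
```python
from h import *
s=r.sense();print(s["time_s"],s["tcp_pos"],s["gripper_width"],s["gripper_force"])
p=imaging.capture("wrist");cv2.imwrite("pics/w4.png",p["frame"][120:320,160:480]);box(p,"vial_rack",.054,.103,0,.028,[.611,.26],-14)
print([proj(p,[.6122+.216*b+a*.976,.260+.976*b-.216*a,.028]).round() for a in (-.027,.027) for b in (-.0515,.0515)])
```

```text
9.4667 [0.61732015 0.28243391 0.09882874] 0.30665656847090117 31.367026828229427
vial_rack conf 0.96 xy [0.616  0.2587] yaw -15.9 IoU 0.667
[array([399., 261.]), array([275., 236.]), array([419., 199.]), array([288., 170.])]
```

View pics/w4.png

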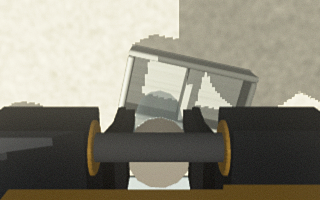

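The crop shows the vial's bottom at (158,100), between the compartment's left wall (about 124) and the divider (about 185). The rack sits about 3 mm further out than I'd estimated, so I'll correct x while lowering.

>>> apply_moves(
  moves=[
    [[0.003,0,0.02],0],
    [[0,0,0.02],0],
    [[0,0,0.02],0],
    [[0,0,0],0],
    [[0,0,0],0],
  ],
)

```text
time_s: 9.98
tcp_pos: [0.6217, 0.2832, 0.0403]
ee_rot: [[1.0, 0.001, 0.001], [0.001, -1.0, 0.0], [0.001, -0.0, -1.0]]
wrist_force: [0.2, 0.4, 0.2]
gripper_width: 0.305
gripper_force: 31.4
```

>>> apply_moves(
  moves=[
    [[0,0,0.003],0],
    [[0,0,0.003],0],
    [[0,0,0],0],
    [[0,0,0],0],
  ],
)

```text
time_s: 10.32
tcp_pos: [0.6216, 0.2832, 0.034]
ee_rot: [[1.0, 0.001, 0.001], [0.001, -1.0, 0.001], [0.001, -0.001, -1.0]]
wrist_force: [-0.1, 0.3, -0.7]
gripper_width: 0.304
gripper_force: 31.4
```

>>> apply_moves(
  moves=[
    [[0,0,0.002],0],
    [[0,0,0.001],0],
    [[0,0,0],0],
    [[0,0,0],0],
  ],
)

```text
time_s: 10.65
tcp_pos: [0.6217, 0.2832, 0.0311]
ee_rot: [[1.0, 0.001, 0.001], [0.001, -1.0, 0.0], [0.001, -0.0, -1.0]]
wrist_force: [-1.3, -0.3, 4.6]
gripper_width: 0.303
gripper_force: 31.5
```

>>> apply_moves(
  moves=[
    [[0,0,0],0],
    [[0,0,0],0],
    [[0,0,0],0],
    [[0,0,0],0],
  ],
  hand=0.05,
)

```text
time_s: 10.98
tcp_pos: [0.6209, 0.2827, 0.0294]
ee_rot: [[1.0, 0.0, -0.001], [0.0, -1.0, -0.0], [-0.001, 0.0, -1.0]]
wrist_force: [-0.4, 0.2, -0.2]
gripper_width: 0.516
gripper_force: 0.0
```

>>> apply_moves(
  moves=[
    [[0,0,0],0],
    [[0,0,0],0],
    [[0,0,-0.015],0],
    [[0,0,-0.03],0],
    [[0,0,-0.04],0],
  ],
)

```text
time_s: 11.4
tcp_pos: [0.6191, 0.2816, 0.112]
ee_rot: [[1.0, 0.0, -0.007], [0.0, -1.0, -0.005], [-0.007, 0.005, -1.0]]
wrist_force: [0.7, 1.2, -0.2]
gripper_width: 0.574
gripper_force: 0.0
```

>>> apply_moves(
  moves=[
    [[0,0,-0.04],0],
    [[-0.03,0,-0.025],0],
    [[-0.04,0,0],0],
    [[0,0,0],0],
    [[0,0,0],0],
  ],
  hand=0.07,
)

```text
time_s: 11.82
tcp_pos: [0.5493, 0.2826, 0.1807]
ee_rot: [[1.0, 0.002, -0.0], [0.002, -1.0, 0.0], [-0.0, -0.0, -1.0]]
wrist_force: [0.6, -0.0, 0.5]
gripper_width: 0.789
gripper_force: 0.0
```

Run:
```python
from h import *
s=r.sense();print(s["time_s"],s["tcp_pos"],s["gripper_width"],s["gripper_force"])
p=imaging.capture("wrist");cv2.imwrite("pics/w5.png",p["frame"][20:220,160:480]);box(p,"vial_rack",.054,.103,0,.028,[.611,.26],-14)
cyl(p,"vial_a",.014,.005,.069);find(p,"vial_a",.005)
```

```text
11.8167 [0.54930289 0.28259061 0.18071665] 0.7892690716722311 0.0
vial_rack conf 0.66 xy [0.6132 0.2592] yaw -12.7 IoU 0.841
vial_a conf 0.94 xy [0.6218 0.2824] IoU 0.874
vial_a 0.86 [318.2 115.8] [0.6222 0.2823]
```

View pics/w5.png

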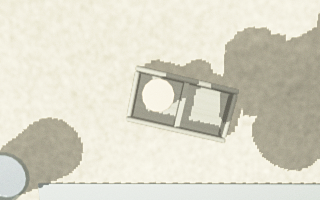

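The crop shows the vial upright in the left compartment at (158,95), inside the walls. Next I'll turn the tool to yaw -90° and go to the second vial.

>>> apply_moves(
  moves=[
    [[0,0,0],7],
    [[0,0,0],7],
    [[0,0,0],7],
    [[0,0,0],7],
    [[0,0,0],7],
  ],
)

```text
time_s: 12.43
tcp_pos: [0.5522, 0.2829, 0.1791]
ee_rot: [[0.816, -0.579, -0.001], [-0.579, -0.816, -0.001], [-0.0, 0.001, -1.0]]
wrist_force: [-0.3, -1.0, -0.1]
gripper_width: 0.806
gripper_force: 0.0
```

>>> apply_moves(
  moves=[
    [[0,0,0],7],
    [[0,0,0],7],
    [[0,0,0],7],
    [[0,0,0],7],
    [[0,0,0],7],
  ],
)

```text
time_s: 12.85
tcp_pos: [0.5522, 0.2829, 0.1791]
ee_rot: [[0.336, -0.942, -0.001], [-0.942, -0.336, -0.001], [0.0, 0.001, -1.0]]
wrist_force: [0.0, -0.1, -0.4]
gripper_width: 0.805
gripper_force: 0.0
```

>>> apply_moves(
  moves=[
    [[0,0,0],7],
    [[0,0,0],7],
    [[0,0,0],6],
    [[0,0,0],0],
  ],
)

```text
time_s: 13.18
tcp_pos: [0.5521, 0.2828, 0.1792]
ee_rot: [[-0.002, -1.0, -0.001], [-1.0, 0.002, -0.001], [0.001, 0.001, -1.0]]
wrist_force: [-1.0, 0.2, -0.1]
gripper_width: 0.805
gripper_force: 0.0
```

>>> apply_moves(
  moves=[
    [[0.038,0.0085,0],0],
    [[0.038,0.0085,0],0],
    [[0.038,0.0085,0],0],
    [[0.038,0.0085,0],0],
    [[0.038,0.0085,0],0],
  ],
)

```text
time_s: 13.6
tcp_pos: [0.5088, 0.0912, 0.1798]
ee_rot: [[0.004, -1.0, -0.0], [-1.0, -0.004, -0.0], [0.0, 0.0, -1.0]]
wrist_force: [0.0, -0.3, -0.1]
gripper_width: 0.806
gripper_force: 0.0
```

>>> apply_moves(
  moves=[
    [[0.038,0.0085,0],0],
    [[0.038,0.0085,0],0],
    [[0.038,0.0085,0],0],
    [[0.038,0.0085,0],0],
    [[0.038,0.0085,0],0],
  ],
)

```text
time_s: 14.02
tcp_pos: [0.4664, -0.0991, 0.1801]
ee_rot: [[0.004, -1.0, 0.0], [-1.0, -0.004, -0.0], [0.0, -0.0, -1.0]]
wrist_force: [1.1, -0.1, -0.1]
gripper_width: 0.807
gripper_force: 0.0
```

>>> apply_moves(
  moves=[
    [[0.038,0.0085,0],0],
    [[0.038,0.0085,0],0],
    [[0.038,0.0085,0],0],
    [[0.038,0.0085,0],0],
    [[0.036,0.0085,0],0],
  ],
)

```text
time_s: 14.43
tcp_pos: [0.4239, -0.2877, 0.18]
ee_rot: [[0.003, -1.0, 0.0], [-1.0, -0.003, -0.0], [0.0, -0.0, -1.0]]
wrist_force: [1.5, -0.0, -0.3]
gripper_width: 0.807
gripper_force: 0.0
```

>>> apply_moves(
  moves=[
    [[0,0,0],0],
    [[0,0,0],0],
  ],
)

```text
time_s: 14.6
tcp_pos: [0.4237, -0.2873, 0.1795]
ee_rot: [[-0.002, -1.0, -0.001], [-1.0, 0.002, 0.0], [-0.0, 0.001, -1.0]]
wrist_force: [1.1, -0.4, -0.2]
gripper_width: 0.807
gripper_force: 0.0
```

Run:
```python
from h import *
s=r.sense();print(s["time_s"],s["tcp_pos"],np.round(s["ee_rot"],3).tolist(),s["joints"].round(1))
p=imaging.capture("wrist");cv2.imwrite("pics/w6.png",p["frame"]);
cyl(p,"vial_a",.014,.003,.067);find(p,"vial_a",.003);cyl(p,"jar_a",.024,.003,.045)
```

```text
14.6 [ 0.42372339 -0.28733189  0.17948581] [[-0.002, -1.0, -0.001], [-1.0, 0.002, 0.0], [-0.0, 0.001, -1.0]] [-16.   13.3 -18.9   0.  -57.9  15.9]
vial_a conf 0.82 xy [ 0.4231 -0.3288] IoU 0.948
vial_a 0.85 [320.2 148. ] [ 0.423  -0.3261]
jar_a conf 0.8 xy [ 0.4406 -0.1816] IoU 0.456
```

>>> apply_moves(
  moves=[
    [[0.02,0.0005,0.02],0],
    [[0.0205,0,0.02],0],
    [[0,0,0.038],0],
    [[0,0,0.038],0],
    [[0,0,0.025],0],
  ],
)

```text
time_s: 15.22
tcp_pos: [0.4228, -0.3241, 0.0363]
ee_rot: [[0.003, -1.0, -0.003], [-1.0, -0.003, 0.002], [-0.002, 0.003, -1.0]]
wrist_force: [-0.4, -0.7, -0.7]
gripper_width: 0.805
gripper_force: 0.0
```

>>> apply_moves(
  moves=[
    [[0,0,0.0095],0],
    [[0,0,0],0],
    [[0,0,0],0],
  ],
)

```text
time_s: 15.47
tcp_pos: [0.425, -0.3255, 0.0304]
ee_rot: [[0.003, -1.0, 0.001], [-1.0, -0.003, -0.001], [0.001, -0.001, -1.0]]
wrist_force: [0.7, -0.1, 1.3]
gripper_width: 0.805
gripper_force: 0.0
```

>>> apply_moves(
  moves=[
    [[0,0,0],0],
    [[0,0,0],0],
    [[0,0,0],0],
    [[0,0,0],0],
    [[0,0,0],0],
  ],
  hand=0,
)

```text
time_s: 15.88
tcp_pos: [0.424, -0.3259, 0.0303]
ee_rot: [[0.001, -1.0, 0.001], [-1.0, -0.001, -0.001], [0.001, -0.001, -1.0]]
wrist_force: [0.4, 0.0, -1.0]
gripper_width: 0.51
gripper_force: 0.0
```

>>> apply_moves(
  moves=[
    [[0,0,0],0],
    [[0,0,0],0],
    [[0,0,0],0],
    [[0,0,0],0],
  ],
)

```text
time_s: 16.22
tcp_pos: [0.4236, -0.3257, 0.0295]
ee_rot: [[0.001, -1.0, -0.0], [-1.0, -0.001, 0.0], [-0.0, 0.0, -1.0]]
wrist_force: [0.3, 0.8, 1.5]
gripper_width: 0.307
gripper_force: 30.4
```

>>> apply_moves(
  moves=[
    [[0,0,-0.02],0],
    [[0,0,-0.035],0],
    [[0,0,-0.04],0],
    [[0,0,-0.04],0],
    [[0,0,-0.02],0],
  ],
)

```text
time_s: 16.63
tcp_pos: [0.4255, -0.3269, 0.1898]
ee_rot: [[0.002, -1.0, 0.007], [-1.0, -0.002, -0.004], [0.004, -0.007, -1.0]]
wrist_force: [1.0, -1.3, 0.4]
gripper_width: 0.302
gripper_force: 30.4
```

>>> apply_moves(
  moves=[
    [[-0.0375,-0.0124,0],0],
    [[-0.0375,-0.0124,0],0],
    [[-0.0375,-0.0124,0],0],
    [[-0.0375,-0.0124,0],0],
    [[-0.0375,-0.0124,0],0],
  ],
)

```text
time_s: 17.05
tcp_pos: [0.4855, -0.1365, 0.1846]
ee_rot: [[0.0, -1.0, 0.0], [-1.0, -0.0, 0.0], [-0.0, -0.0, -1.0]]
wrist_force: [0.7, 0.0, -0.4]
gripper_width: 0.305
gripper_force: 30.4
```

>>> apply_moves(
  moves=[
    [[-0.0375,-0.0124,0],0],
    [[-0.0375,-0.0124,0],0],
    [[-0.0375,-0.0124,0],0],
    [[-0.0375,-0.0124,0],0],
    [[-0.0375,-0.0124,0],0],
  ],
)

```text
time_s: 17.47
tcp_pos: [0.5474, 0.0514, 0.1845]
ee_rot: [[0.001, -1.0, -0.0], [-1.0, -0.001, 0.0], [-0.0, 0.0, -1.0]]
wrist_force: [1.5, -1.0, -0.6]
gripper_width: 0.311
gripper_force: 30.4
```

>>> apply_moves(
  moves=[
    [[-0.0375,-0.0124,0],0],
    [[-0.0375,-0.0124,0],0],
    [[-0.0375,-0.0124,0],0],
    [[-0.0375,-0.0124,0],0],
    [[-0.0375,-0.0124,0],0],
  ],
)

```text
time_s: 17.88
tcp_pos: [0.6093, 0.2388, 0.1842]
ee_rot: [[0.001, -1.0, -0.001], [-1.0, -0.001, -0.0], [0.0, 0.001, -1.0]]
wrist_force: [0.7, 0.1, -0.5]
gripper_width: 0.306
gripper_force: 30.4
```

>>> apply_moves(
  moves=[
    [[0,0,0],0],
    [[0,0,0],0],
    [[0,0,0],0],
  ],
)

```text
time_s: 18.13
tcp_pos: [0.6087, 0.2367, 0.1837]
ee_rot: [[0.001, -1.0, -0.002], [-1.0, -0.001, -0.001], [0.001, 0.002, -1.0]]
wrist_force: [-0.3, -0.6, -1.0]
gripper_width: 0.308
gripper_force: 30.4
```

Lowering partway and checking before insertion.

>>> apply_moves(
  moves=[
    [[0,0,0.035],0],
    [[0,0,0.035],0],
    [[0,0,0.02],0],
    [[0,0,0],0],
    [[0,0,0],0],
  ],
)

```text
time_s: 18.55
tcp_pos: [0.609, 0.2352, 0.0943]
ee_rot: [[-0.0, -1.0, -0.001], [-1.0, 0.0, -0.002], [0.002, 0.001, -1.0]]
wrist_force: [0.2, 0.6, 1.0]
gripper_width: 0.305
gripper_force: 30.4
```

Run:
```python
from h import *
s=r.sense();print(s["time_s"],s["tcp_pos"])
p=imaging.capture("wrist");a=p["frame"][80:320,160:480];q=imaging.capture("side");b=cv2.resize(q["frame"][220:320,200:340],(448,320));c=np.zeros((320,768,3),np.uint8);c[:240,:320]=a;c[:,320:]=b
cv2.imwrite("pics/w7.png",c)
```

```text
18.55 [0.60896831 0.23523594 0.09431733]
```

View pics/w7.png

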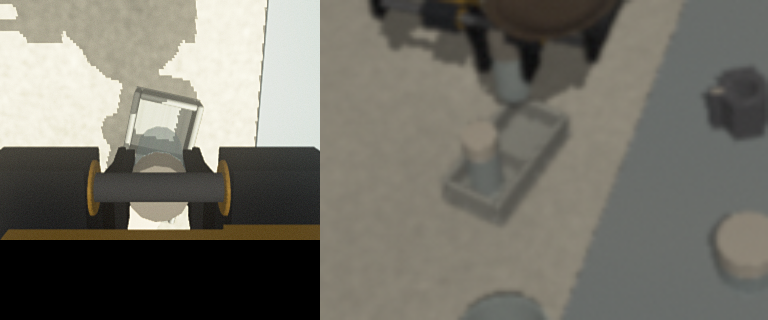

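The composite shows the vial's bottom at (157,140), over the free compartment (rim from x=128 to 203). The first vial stands upright. Lowering.

>>> apply_moves(
  moves=[
    [[0,0,0.02],0],
    [[0,0,0.02],0],
    [[0,0,0.015],0],
    [[0,0,0],0],
    [[0,0,0],0],
  ],
)

```text
time_s: 19.07
tcp_pos: [0.6101, 0.2371, 0.0411]
ee_rot: [[0.001, -1.0, 0.002], [-1.0, -0.001, 0.001], [-0.001, -0.002, -1.0]]
wrist_force: [-0.6, 0.4, 0.4]
gripper_width: 0.306
gripper_force: 30.4
```

>>> apply_moves(
  moves=[
    [[0,0,0.003],0],
    [[0,0,0.003],0],
    [[0,0,0.002],0],
    [[0,0,0],0],
    [[0,0,0],0],
  ],
)

```text
time_s: 19.48
tcp_pos: [0.6094, 0.237, 0.0318]
ee_rot: [[0.001, -1.0, 0.0], [-1.0, -0.001, 0.0], [-0.0, -0.0, -1.0]]
wrist_force: [0.3, -0.4, 0.0]
gripper_width: 0.3
gripper_force: 30.4
```

>>> apply_moves(
  moves=[
    [[0,0,0.001],0],
    [[0,0,0],0],
    [[0,0,0],0],
  ],
)

```text
time_s: 19.73
tcp_pos: [0.6096, 0.2371, 0.0315]
ee_rot: [[0.001, -1.0, 0.001], [-1.0, -0.001, 0.0], [-0.0, -0.001, -1.0]]
wrist_force: [-1.6, -0.3, 4.1]
gripper_width: 0.308
gripper_force: 30.5
```

>>> apply_moves(
  moves=[
    [[0,0,0],0],
    [[0,0,0],0],
    [[0,0,0],0],
    [[0,0,0],0],
    [[0,0,0],0],
  ],
  hand=0.055,
)

```text
time_s: 20.15
tcp_pos: [0.6091, 0.2368, 0.0301]
ee_rot: [[0.001, -1.0, -0.001], [-1.0, -0.001, -0.0], [0.0, 0.001, -1.0]]
wrist_force: [-0.5, -0.2, 0.1]
gripper_width: 0.584
gripper_force: 0.0
```

>>> apply_moves(
  moves=[
    [[0,0,-0.015],0],
    [[0,0,-0.03],0],
    [[0,0,-0.04],0],
    [[0,0,-0.04],0],
    [[0,0,-0.025],0],
  ],
)

```text
time_s: 20.57
tcp_pos: [0.6108, 0.2374, 0.1852]
ee_rot: [[0.001, -1.0, 0.005], [-1.0, -0.001, 0.002], [-0.002, -0.005, -1.0]]
wrist_force: [0.2, -0.3, 1.3]
gripper_width: 0.631
gripper_force: 0.0
```

>>> apply_moves(
  moves=[
    [[0.037,0.017,0],0],
    [[0.037,0.017,0],0],
    [[0.037,0.017,0],0],
    [[0.037,0.017,0],0],
    [[0.037,0.017,0],0],
  ],
  hand=0.087,
)

```text
time_s: 20.98
tcp_pos: [0.5232, 0.0504, 0.1805]
ee_rot: [[0.001, -1.0, 0.0], [-1.0, -0.001, 0.0], [-0.0, -0.0, -1.0]]
wrist_force: [0.4, -0.1, -0.4]
gripper_width: 0.925
gripper_force: 0.0
```

>>> apply_moves(
  moves=[
    [[0.037,0.017,0],0],
    [[0.037,0.017,0],0],
    [[0.037,0.017,0],0],
    [[0.037,0.017,0],0],
    [[0.037,0.017,0],0],
  ],
)

```text
time_s: 21.4
tcp_pos: [0.4383, -0.1347, 0.1807]
ee_rot: [[0.001, -1.0, 0.001], [-1.0, -0.001, 0.0], [-0.0, -0.001, -1.0]]
wrist_force: [-0.2, -0.1, 0.8]
gripper_width: 1.0
gripper_force: 0.0
```

>>> apply_moves(
  moves=[
    [[0,0,0],0],
    [[0,0,0],0],
  ],
)

```text
time_s: 21.57
tcp_pos: [0.4386, -0.1349, 0.1807]
ee_rot: [[-0.003, -1.0, 0.0], [-1.0, 0.003, 0.0], [-0.0, -0.0, -1.0]]
wrist_force: [0.2, 0.1, -0.7]
gripper_width: 1.0
gripper_force: 0.0
```

Run:
```python
from h import *
s=r.sense();print(s["time_s"],s["tcp_pos"],np.round(s["ee_rot"],3).tolist())
p=imaging.capture("wrist");cv2.imwrite("pics/w8.png",p["frame"])
cyl(p,"jar_a",.024,.003,.045);find(p,"jar_a",.003);box(p,"jar_tray",.078,.151,0,.018,[.588,-.238],5)
q=imaging.capture("side");cyl(q,"vial_a",.014,.005,.069);cyl(q,"jar_a",.024,.003,.045)
box(q,"jar_tray",.078,.151,0,.018,[.588,-.238],5)
q=imaging.capture("top");cyl(q,"vial_a",.014,.005,.069);box(q,"jar_tray",.078,.151,0,.018,[.588,-.238],5)
```

```text
21.5667 [ 0.43855392 -0.1348569   0.18068689] [[-0.003, -1.0, 0.0], [-1.0, 0.003, 0.0], [-0.0, -0.0, -1.0]]
jar_a conf 0.56 xy [ 0.4407 -0.1817] IoU 0.936
jar_a 0.93 [314.4 143.7] [ 0.4443 -0.1782]
jar_tray conf 0.93 xy [ 0.5893 -0.2352] yaw 7.5 IoU 0.967
vial_a conf 0.63 xy [0.6209 0.2834] IoU 0.9
vial_a conf 0.51 xy [0.6098 0.2372] IoU 0.898
jar_a conf 0.74 xy [0.4014 0.3063] IoU 0.923
jar_a conf 0.52 xy [ 0.4387 -0.1781] IoU 0.857
jar_tray conf 0.79 xy [ 0.5877 -0.2359] yaw 10.1 IoU 0.896
vial_a conf 0.69 xy [0.6188 0.2842] IoU 0.894
vial_a conf 0.57 xy [0.6078 0.2378] IoU 0.881
vial_a conf 0.32 xy [ 0.5988 -0.4784] IoU 0.264
jar_tray conf 0.78 xy [ 0.5856 -0.2332] yaw 8.2 IoU 0.796
```

View pics/w8.png

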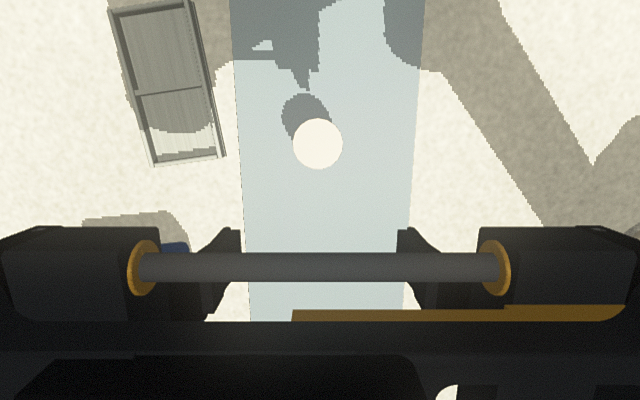

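The wrist view shows the jar at (317,143) and the tray at upper left, both agreeing with the fits. Grasping the jar.

>>> apply_moves(
  moves=[
    [[0.023,-0.002,0.02],0],
    [[0.0225,0,0.02],0],
    [[0,0,0.038],0],
    [[0,0,0.038],0],
    [[0,0,0.025],0],
  ],
)

```text
time_s: 22.53
tcp_pos: [0.4399, -0.1788, 0.0368]
ee_rot: [[-0.001, -1.0, -0.003], [-1.0, 0.001, 0.001], [-0.001, 0.003, -1.0]]
wrist_force: [0.2, -0.3, -0.1]
gripper_width: 1.0
gripper_force: 0.0
```

>>> apply_moves(
  moves=[
    [[0,0,0.012],0],
    [[0,0,0.007],0],
    [[0,0,0],0],
    [[0,0,0],0],
  ],
)

```text
time_s: 22.87
tcp_pos: [0.4423, -0.1787, 0.0209]
ee_rot: [[0.001, -1.0, 0.001], [-1.0, -0.001, -0.0], [0.0, -0.001, -1.0]]
wrist_force: [0.9, -0.1, 0.7]
gripper_width: 1.001
gripper_force: 0.0
```

>>> apply_moves(
  moves=[
    [[0,0,0],0],
    [[0,0,0],0],
    [[0,0,0],0],
    [[0,0,0],0],
    [[0,0,0],0],
  ],
  hand=0,
)

```text
time_s: 23.28
tcp_pos: [0.4419, -0.1787, 0.0211]
ee_rot: [[0.001, -1.0, 0.001], [-1.0, -0.001, -0.0], [0.0, -0.001, -1.0]]
wrist_force: [0.4, -0.3, -0.4]
gripper_width: 0.706
gripper_force: 0.0
```

>>> apply_moves(
  moves=[
    [[0,0,0],0],
    [[0,0,0],0],
    [[0,0,0],0],
  ],
)

```text
time_s: 23.53
tcp_pos: [0.4414, -0.1787, 0.0206]
ee_rot: [[0.001, -1.0, -0.0], [-1.0, -0.001, -0.0], [0.0, 0.0, -1.0]]
wrist_force: [-0.6, -0.0, 2.2]
gripper_width: 0.538
gripper_force: 30.0
```

>>> apply_moves(
  moves=[
    [[0,0,-0.02],0],
    [[0,0,-0.03],0],
    [[0,0,-0.03],0],
    [[0,0,-0.01],0],
    [[0,0,0],0],
  ],
)

```text
time_s: 23.95
tcp_pos: [0.4437, -0.1789, 0.1134]
ee_rot: [[0.001, -1.0, 0.007], [-1.0, -0.001, -0.001], [0.001, -0.007, -1.0]]
wrist_force: [0.4, -0.1, -0.7]
gripper_width: 0.547
gripper_force: 30.0
```

>>> apply_moves(
  moves=[
    [[0.018,-0.0303,0],0],
    [[0.018,-0.0303,0],0],
    [[0.018,-0.0303,0],0],
    [[0.018,-0.0303,0],0],
    [[0.018,-0.0303,0],0],
  ],
)

```text
time_s: 24.37
tcp_pos: [0.5934, -0.2692, 0.1082]
ee_rot: [[0.0, -1.0, -0.003], [-1.0, -0.0, 0.001], [-0.001, 0.003, -1.0]]
wrist_force: [1.8, 0.2, -0.5]
gripper_width: 0.545
gripper_force: 30.0
```

>>> apply_moves(
  moves=[
    [[0,0,0.02],0],
    [[0,0,0.02],0],
    [[0,0,0],0],
    [[0,0,0],0],
  ],
)

```text
time_s: 24.7
tcp_pos: [0.5912, -0.2683, 0.0675]
ee_rot: [[0.0, -1.0, -0.006], [-1.0, -0.0, 0.001], [-0.001, 0.006, -1.0]]
wrist_force: [0.3, -0.3, -0.5]
gripper_width: 0.542
gripper_force: 30.0
```

Run:
```python
from h import *
s=r.sense();print(s["time_s"],s["tcp_pos"],s["gripper_width"])
p=imaging.capture("wrist");a=p["frame"][80:320,160:480].copy()
c,si=np.cos(np.radians(8)),np.sin(np.radians(8))
for u in(-.034,.034):
  for v in (-.0705,-.0025): 
    q=proj(p,[.588+c*u-si*v,-.235+si*u+c*v,.018])-[160,80];cv2.circle(a,tuple(int(i) for i in q),3,(0,0,255),1)
q=imaging.capture("side");b=cv2.resize(q["frame"][110:210,270:410],(448,320));C=np.zeros((320,768,3),np.uint8);C[:240,:320]=a;C[:,320:]=b
cv2.imwrite("pics/w9.png",C)
```

```text
24.7 [ 0.5912353  -0.26825868  0.06754108] 0.541659403727992
```

View pics/w9.png

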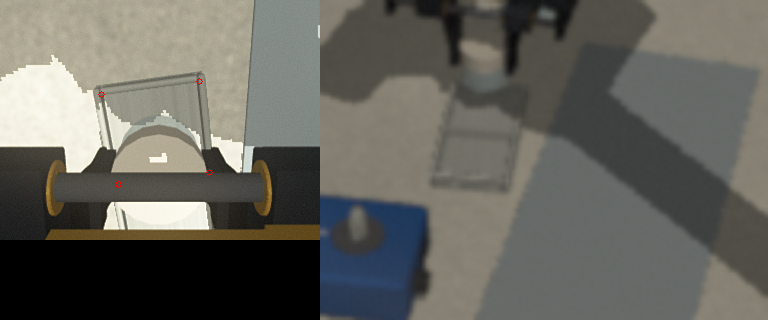

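The composite shows the tray's inner corners on my predicted dots, and the jar centred over the compartment at (157,145). Lowering.

>>> apply_moves(
  moves=[
    [[0,0,0.018],0],
    [[0,0,0.018],0],
    [[0,0,0.004],0],
    [[0,0,0],0],
    [[0,0,0],0],
  ],
)

```text
time_s: 25.22
tcp_pos: [0.5939, -0.2688, 0.0319]
ee_rot: [[0.001, -1.0, 0.002], [-1.0, -0.001, -0.001], [0.001, -0.002, -1.0]]
wrist_force: [-0.3, -0.4, -0.6]
gripper_width: 0.542
gripper_force: 30.0
```

>>> apply_moves(
  moves=[
    [[0,0,0.003],0],
    [[0,0,0.001],0],
    [[0,0,0.001],0],
    [[0,0,0],0],
    [[0,0,0],0],
  ],
)

```text
time_s: 25.63
tcp_pos: [0.5932, -0.2686, 0.0258]
ee_rot: [[0.001, -1.0, 0.0], [-1.0, -0.001, -0.0], [0.0, -0.0, -1.0]]
wrist_force: [-0.1, -0.4, 0.6]
gripper_width: 0.543
gripper_force: 30.0
```

>>> apply_moves(
  moves=[
    [[0,0,0.002],0],
    [[0,0,0.0015],0],
    [[0,0,0],0],
    [[0,0,0],0],
    [[0,0,0],0],
  ],
)

```text
time_s: 26.05
tcp_pos: [0.5934, -0.2687, 0.0227]
ee_rot: [[0.001, -1.0, 0.001], [-1.0, -0.001, -0.0], [0.0, -0.001, -1.0]]
wrist_force: [-0.9, 1.4, 4.9]
gripper_width: 0.543
gripper_force: 30.0
```

>>> apply_moves(
  moves=[
    [[0,0,0],0],
    [[0,0,0],0],
    [[0,0,0],0],
    [[0,0,0],0],
  ],
  hand=0.065,
)

```text
time_s: 26.38
tcp_pos: [0.5929, -0.2686, 0.0215]
ee_rot: [[0.001, -1.0, -0.001], [-1.0, -0.001, 0.0], [-0.0, 0.001, -1.0]]
wrist_force: [0.2, -0.2, 0.1]
gripper_width: 0.721
gripper_force: 0.0
```

>>> apply_moves(
  moves=[
    [[0,0,-0.015],0],
    [[0,0,-0.03],0],
    [[0,0,-0.04],0],
    [[0,0,-0.04],0],
    [[0,0,-0.03],0],
  ],
)

```text
time_s: 26.8
tcp_pos: [0.5939, -0.269, 0.1804]
ee_rot: [[0.001, -1.0, 0.003], [-1.0, -0.001, -0.001], [0.002, -0.003, -1.0]]
wrist_force: [0.7, 0.3, 0.5]
gripper_width: 0.745
gripper_force: 0.0
```

>>> apply_moves(
  moves=[
    [[-0.0364,0.0112,0],0],
    [[-0.0364,0.0112,0],0],
    [[-0.0364,0.0112,0],0],
    [[-0.0364,0.0112,0],0],
    [[-0.0364,0.0112,0],0],
  ],
  hand=0.087,
)

```text
time_s: 27.22
tcp_pos: [0.5361, -0.0853, 0.1769]
ee_rot: [[0.0, -1.0, 0.0], [-1.0, -0.0, 0.0], [-0.0, -0.0, -1.0]]
wrist_force: [0.6, 0.2, 0.3]
gripper_width: 0.979
gripper_force: 0.0
```

>>> apply_moves(
  moves=[
    [[-0.0364,0.0112,0],0],
    [[-0.0364,0.0112,0],0],
    [[-0.0364,0.0112,0],0],
    [[-0.0364,0.0112,0],0],
    [[-0.0364,0.0112,0],0],
  ],
)

```text
time_s: 27.63
tcp_pos: [0.48, 0.0969, 0.1771]
ee_rot: [[0.001, -1.0, 0.0], [-1.0, -0.001, 0.0], [-0.0, -0.0, -1.0]]
wrist_force: [0.3, 0.5, 1.3]
gripper_width: 1.0
gripper_force: 0.0
```

>>> apply_moves(
  moves=[
    [[-0.0364,0.0112,0],0],
    [[-0.0364,0.0112,0],0],
    [[-0.0364,0.0112,0],0],
    [[-0.0364,0.0112,0],0],
    [[-0.0364,0.0112,0],0],
  ],
)

```text
time_s: 28.05
tcp_pos: [0.4237, 0.2789, 0.1771]
ee_rot: [[0.001, -1.0, 0.0], [-1.0, -0.001, 0.0], [-0.0, -0.0, -1.0]]
wrist_force: [0.8, 0.5, -0.9]
gripper_width: 1.0
gripper_force: 0.0
```

>>> apply_moves(
  moves=[
    [[-0.0364,0.0112,0],0],
    [[-0.0364,0.0112,0],0],
    [[0,0,0],0],
    [[0,0,0],0],
  ],
)

```text
time_s: 28.38
tcp_pos: [0.4015, 0.3517, 0.1765]
ee_rot: [[0.004, -1.0, -0.0], [-1.0, -0.004, -0.0], [0.0, 0.0, -1.0]]
wrist_force: [-0.9, -0.6, -0.4]
gripper_width: 1.003
gripper_force: 0.0
```

Run:
```python
from h import *
s=r.sense();print(s["time_s"],s["tcp_pos"],np.round(s["ee_rot"],3).tolist(),s["joints"].round(1))
p=imaging.capture("wrist");cv2.imwrite("pics/w10.png",p["frame"])
cyl(p,"jar_a",.024,.003,.045);find(p,"jar_a",.003);find(p,"head",.003)
q=imaging.capture("top");cyl(q,"jar_a",.024,.005,.047);cyl(q,"vial_a",.014,.005,.069)
```

```text
28.3833 [0.40146633 0.35166879 0.1765125 ] [[0.004, -1.0, -0.0], [-1.0, -0.004, -0.0], [0.0, 0.0, -1.0]] [ 58.6  15.5 -16.3  -0.  -58.3 -58.4]
jar_a conf 0.91 xy [0.4032 0.3042] IoU 0.911
jar_a 0.59 [319.5 138.7] [0.4019 0.3027]
head 0.16 [112.8  91.7] [0.6135 0.2564]
jar_a conf 0.83 xy [0.4014 0.3084] IoU 0.945
jar_a conf 0.7 xy [ 0.5904 -0.2668] IoU 0.86
vial_a conf 0.62 xy [0.6074 0.2367] IoU 0.941
vial_a conf 0.58 xy [0.6373 0.0027] IoU 0.087
vial_a conf 0.54 xy [0.6191 0.284 ] IoU 0.85
```

>>> apply_moves(
  moves=[
    [[0.024,-0.001,0.02],0],
    [[0.023,0,0.02],0],
    [[0,0,0.038],0],
    [[0,0,0.035],0],
    [[0,0,0.025],0],
  ],
)

```text
time_s: 29.15
tcp_pos: [0.4029, 0.3011, 0.0371]
ee_rot: [[-0.002, -1.0, -0.001], [-1.0, 0.002, -0.001], [0.001, 0.001, -1.0]]
wrist_force: [-0.1, 0.2, -0.3]
gripper_width: 1.004
gripper_force: 0.0
```

>>> apply_moves(
  moves=[
    [[0,0,0.012],0],
    [[0,0,0.006],0],
    [[0,0,0],0],
    [[0,0,0],0],
  ],
)

```text
time_s: 29.48
tcp_pos: [0.4039, 0.3033, 0.0216]
ee_rot: [[0.001, -1.0, 0.001], [-1.0, -0.001, 0.001], [-0.001, -0.001, -1.0]]
wrist_force: [0.8, 0.5, 0.8]
gripper_width: 1.0
gripper_force: 0.0
```

>>> apply_moves(
  moves=[
    [[0,0,0],0],
    [[0,0,0],0],
    [[0,0,0],0],
    [[0,0,0],0],
    [[0,0,0],0],
  ],
  hand=0,
)

```text
time_s: 29.9
tcp_pos: [0.4034, 0.3033, 0.0215]
ee_rot: [[0.001, -1.0, 0.001], [-1.0, -0.001, 0.001], [-0.001, -0.001, -1.0]]
wrist_force: [-0.1, -0.6, -0.1]
gripper_width: 0.705
gripper_force: 0.0
```

>>> apply_moves(
  moves=[
    [[0,0,0],0],
    [[0,0,0],0],
    [[0,0,0],0],
  ],
)

```text
time_s: 30.15
tcp_pos: [0.4032, 0.3031, 0.0211]
ee_rot: [[0.001, -1.0, -0.0], [-1.0, -0.001, -0.0], [0.0, 0.0, -1.0]]
wrist_force: [-1.1, 0.4, 1.4]
gripper_width: 0.542
gripper_force: 30.0
```

>>> apply_moves(
  moves=[
    [[0,0,-0.02],0],
    [[0,0,-0.035],0],
    [[0,0,-0.04],0],
    [[0,0,-0.035],0],
    [[0,0,-0.02],0],
  ],
)

```text
time_s: 30.57
tcp_pos: [0.4045, 0.3042, 0.1752]
ee_rot: [[0.001, -1.0, 0.004], [-1.0, -0.001, 0.004], [-0.004, -0.004, -1.0]]
wrist_force: [0.1, 0.9, -0.8]
gripper_width: 0.543
gripper_force: 30.0
```

>>> apply_moves(
  moves=[
    [[0.036,-0.0129,0],0],
    [[0.036,-0.0129,0],0],
    [[0.036,-0.0129,0],0],
    [[0.036,-0.0129,0],0],
    [[0.036,-0.0129,0],0],
  ],
)

```text
time_s: 30.98
tcp_pos: [0.4679, 0.1214, 0.171]
ee_rot: [[0.001, -1.0, -0.0], [-1.0, -0.001, 0.0], [-0.0, 0.0, -1.0]]
wrist_force: [1.1, 0.1, -0.8]
gripper_width: 0.538
gripper_force: 30.0
```

>>> apply_moves(
  moves=[
    [[0.036,-0.0129,0],0],
    [[0.036,-0.0129,0],0],
    [[0.036,-0.0129,0],0],
    [[0.036,-0.0129,0],0],
    [[0.036,-0.0129,0],0],
  ],
)

```text
time_s: 31.4
tcp_pos: [0.5326, -0.0587, 0.1708]
ee_rot: [[0.001, -1.0, -0.001], [-1.0, -0.001, 0.0], [-0.0, 0.001, -1.0]]
wrist_force: [0.5, 0.5, -0.6]
gripper_width: 0.543
gripper_force: 30.0
```

>>> apply_moves(
  moves=[
    [[0.036,-0.0129,0],0],
    [[0.036,-0.0129,0],0],
    [[0.036,-0.0129,0],0],
    [[0.035,-0.0129,0],0],
    [[0,0,0],0],
  ],
)

```text
time_s: 31.82
tcp_pos: [0.5855, -0.2053, 0.1698]
ee_rot: [[-0.005, -1.0, -0.0], [-1.0, 0.005, -0.002], [0.002, 0.0, -1.0]]
wrist_force: [0.9, 0.4, -0.7]
gripper_width: 0.539
gripper_force: 30.0
```

>>> apply_moves(
  moves=[
    [[0,0,0.035],0],
    [[0,0,0.035],0],
    [[0,0,0.025],0],
    [[0,0,0],0],
    [[0,0,0],0],
  ],
)

```text
time_s: 32.23
tcp_pos: [0.5834, -0.1997, 0.0748]
ee_rot: [[0.001, -1.0, -0.004], [-1.0, -0.001, -0.0], [0.0, 0.004, -1.0]]
wrist_force: [-0.0, -0.0, 0.3]
gripper_width: 0.544
gripper_force: 30.0
```

Run:
```python
from h import *
s=r.sense();print(s["time_s"],s["tcp_pos"],s["gripper_width"])
p=imaging.capture("wrist");a=p["frame"][80:320,160:480].copy()
c,si=np.cos(np.radians(8)),np.sin(np.radians(8))
for u in(-.034,.034):
  for v in (.0705,.0025): 
    q=proj(p,[.588+c*u-si*v,-.235+si*u+c*v,.018])-[160,80];cv2.circle(a,tuple(int(i) for i in q),3,(0,0,255),1)
q=imaging.capture("side");b=cv2.resize(q["frame"][110:210,270:410],(448,320));C=np.zeros((320,768,3),np.uint8);C[:240,:320]=a;C[:,320:]=b
cv2.imwrite("pics/w11.png",C)
```

```text
32.2333 [ 0.58335989 -0.19973485  0.07481174] 0.5444058496147028
```

View pics/w11.png

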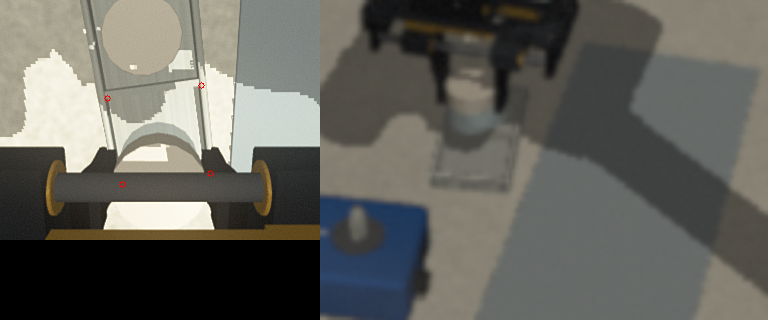

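The composite shows the first jar settled in its compartment at (142,37), and the second centred over the free one. Lowering.

>>> apply_moves(
  moves=[
    [[0,0,0.02],0],
    [[0,0,0.018],0],
    [[0,0,0.006],0],
    [[0,0,0.003],0],
    [[0,0,0],0],
  ],
)

```text
time_s: 32.75
tcp_pos: [0.5851, -0.1999, 0.0301]
ee_rot: [[0.001, -1.0, 0.002], [-1.0, -0.001, -0.0], [0.0, -0.002, -1.0]]
wrist_force: [-0.0, 0.1, -0.6]
gripper_width: 0.541
gripper_force: 30.0
```

>>> apply_moves(
  moves=[
    [[0,0,0.002],0],
    [[0,0,0.001],0],
    [[0,0,0.001],0],
    [[0,0,0],0],
    [[0,0,0],0],
  ],
)

```text
time_s: 33.17
tcp_pos: [0.5845, -0.1998, 0.0254]
ee_rot: [[0.001, -1.0, 0.001], [-1.0, -0.001, -0.0], [0.0, -0.001, -1.0]]
wrist_force: [-0.1, -0.3, -0.5]
gripper_width: 0.544
gripper_force: 30.0
```

>>> apply_moves(
  moves=[
    [[0,0,0.002],0],
    [[0,0,0.001],0],
    [[0,0,0],0],
    [[0,0,0],0],
  ],
)

```text
time_s: 33.5
tcp_pos: [0.5847, -0.1999, 0.0232]
ee_rot: [[0.001, -1.0, 0.001], [-1.0, -0.001, -0.0], [0.0, -0.001, -1.0]]
wrist_force: [-1.0, 0.4, 5.2]
gripper_width: 0.542
gripper_force: 30.0
```

>>> apply_moves(
  moves=[
    [[0,0,0],0],
    [[0,0,0],0],
    [[0,0,0],0],
    [[0,0,0],0],
  ],
  hand=0.065,
)

```text
time_s: 33.83
tcp_pos: [0.5841, -0.1998, 0.0217]
ee_rot: [[0.001, -1.0, -0.0], [-1.0, -0.001, 0.0], [-0.0, 0.0, -1.0]]
wrist_force: [-0.8, 0.3, 0.2]
gripper_width: 0.72
gripper_force: 0.0
```

>>> apply_moves(
  moves=[
    [[0,0,-0.015],0],
    [[0,0,-0.03],0],
    [[0,0,-0.04],0],
    [[0,0,-0.04],0],
    [[0,0,-0.03],0],
  ],
)

```text
time_s: 34.25
tcp_pos: [0.5851, -0.2002, 0.1804]
ee_rot: [[0.001, -1.0, 0.003], [-1.0, -0.001, -0.001], [0.001, -0.003, -1.0]]
wrist_force: [0.7, -1.0, -0.9]
gripper_width: 0.747
gripper_force: 0.0
```

>>> apply_moves(
  moves=[
    [[-0.0365,0.019,0],0],
    [[-0.0365,0.019,0],0],
    [[-0.0365,0.019,0],0],
    [[-0.0365,0.019,0],0],
    [[-0.0365,0.019,0],0],
  ],
  hand=0.087,
)

```text
time_s: 34.67
tcp_pos: [0.4879, -0.0162, 0.1769]
ee_rot: [[-0.0, -1.0, -0.0], [-1.0, 0.0, 0.0], [-0.0, 0.0, -1.0]]
wrist_force: [1.0, 1.3, 1.0]
gripper_width: 0.982
gripper_force: 0.0
```

>>> apply_moves(
  moves=[
    [[-0.0365,0.019,0],0],
    [[-0.0365,0.019,0],0],
    [[-0.0365,0.019,0],0],
    [[-0.0365,0.019,0],0],
    [[-0.0365,0.019,0],0],
  ],
)

```text
time_s: 35.08
tcp_pos: [0.3927, 0.1664, 0.1772]
ee_rot: [[0.001, -1.0, 0.0], [-1.0, -0.001, 0.0], [-0.0, -0.0, -1.0]]
wrist_force: [0.2, 0.6, -0.2]
gripper_width: 0.995
gripper_force: 0.0
```

>>> apply_moves(
  moves=[
    [[0,0,0],-7],
    [[0,0,0],-7],
    [[0,0,0],-7],
    [[0,0,0],-7],
    [[0,0,0],-7],
  ],
)

```text
time_s: 35.5
tcp_pos: [0.3938, 0.1653, 0.1769]
ee_rot: [[0.58, -0.815, -0.0], [-0.815, -0.58, 0.0], [-0.0, 0.0, -1.0]]
wrist_force: [0.2, 0.1, -0.3]
gripper_width: 1.0
gripper_force: 0.0
```

>>> apply_moves(
  moves=[
    [[0,0,0],-7],
    [[0,0,0],-7],
    [[0,0,0],-7],
    [[0,0,0],-7],
    [[0,0,0],-7],
  ],
)

```text
time_s: 35.92
tcp_pos: [0.3939, 0.165, 0.1769]
ee_rot: [[0.942, -0.336, -0.0], [-0.336, -0.942, -0.0], [-0.0, 0.0, -1.0]]
wrist_force: [0.8, -0.8, -0.7]
gripper_width: 1.003
gripper_force: 0.0
```

>>> apply_moves(
  moves=[
    [[0,0,0],-7],
    [[0,0,0],-7],
    [[0,0,0],-6],
    [[0,0,0],0],
    [[0,0,0],0],
  ],
)

```text
time_s: 36.33
tcp_pos: [0.394, 0.165, 0.177]
ee_rot: [[1.0, -0.002, -0.0], [-0.002, -1.0, -0.0], [-0.0, 0.0, -1.0]]
wrist_force: [-0.1, 0.6, -0.2]
gripper_width: 1.0
gripper_force: 0.0
```

Run:
```python
from h import *
s=r.sense();print(s["time_s"],s["tcp_pos"],np.round(s["ee_rot"],3).tolist(),s["joints"].round(1))
p=imaging.capture("wrist");np.save("w12.npy",p["frame"]);np.savez("w12c.npz",**{k:np.array(p[k]) for k in("intrinsics","eye","orientation")})
find(p,"head",.003)
u=proj(p,[.4435,.166,.045]).astype(int);print(u)
x0,y0=max(u[0]-50,0),max(u[1]-50,0)
a=cv2.resize(p["frame"][y0:y0+100,x0:x0+100],(500,500),interpolation=cv2.INTER_CUBIC)
q=imaging.capture("side");find(q,"jar_a",.005);b=cv2.resize(q["frame"][110:210,290:350],(300,500));cv2.imwrite("pics/w12.png",np.hstack([a,b]));print(x0,y0)
```

```text
36.3333 [0.39396596 0.16498077 0.17695837] [[1.0, -0.002, -0.0], [-0.002, -1.0, -0.0], [-0.0, 0.0, -1.0]] [ 44.7   5.  -29.7  -0.  -55.3  45.2]
head 0.58 [317.6 139. ] [0.4431 0.165 ]
[316 141]
jar_a 0.73 [322.8 142.1] [ 0.5918 -0.2867]
jar_a 0.55 [316.8 159.7] [ 0.5866 -0.1967]
266 91
```

View pics/w12.png

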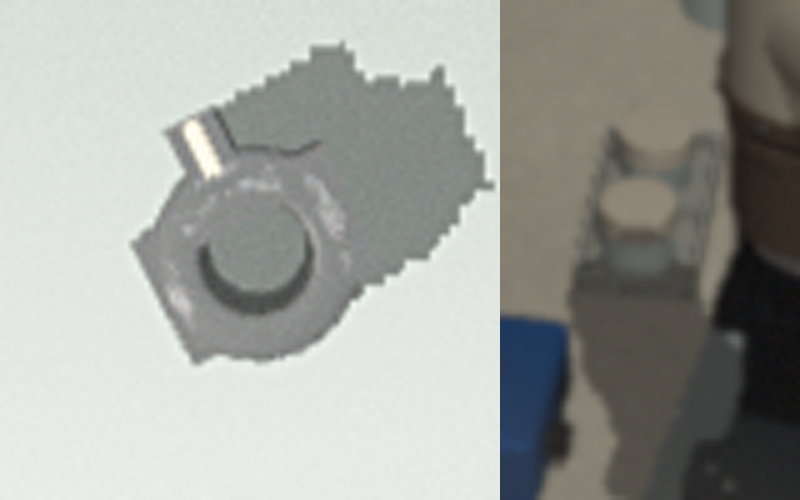

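The crop shows the head with its bore at about (258,255), its fin up-left at (200,140) and a gripping flat at lower left. Both jars are in the tray. Next I'll fit the head's pose numerically.

```bash
cat >> h.py <<'E'
def headsil(p,c,z0=.003,shape=(400,640),bore=True):
    q=np.zeros(shape,np.uint8);a=np.radians(c[2]*100);R=np.array([[np.cos(a),-np.sin(a)],[np.sin(a),np.cos(a)]])
    g=np.linspace(0,2*np.pi,60)
    for poly in ([(.02*np.cos(t),.02*np.sin(t)) for t in g],[(.013,.02),(-.013,.02),(-.013,-.02),(.013,-.02)],[(0,.005),(0,-.005),(.028,-.005),(.028,.005)]):
        P=np.array([proj(p,[*(R@np.array(v)+c[:2]),z]) for z in (z0,z0+.042) for v in poly])
        cv2.fillConvexPoly(q,cv2.convexHull(np.round(P*16).astype(np.int32)),1,shift=4)
    return q
def headfit(p,x0,yaw0,z0=.003):
    for d in models.cut_out(p,"head")[:1]:
        m=cv2.morphologyEx(d["region"].astype(np.uint8),cv2.MORPH_CLOSE,np.ones((3,3),np.uint8))
        ct,_=cv2.findContours(m,cv2.RETR_EXTERNAL,cv2.CHAIN_APPROX_NONE);m=cv2.drawContours(np.zeros_like(m),[max(ct,key=cv2.contourArea)],-1,1,-1)
        best=None
        for y in (yaw0-12,yaw0,yaw0+12):
            c0=np.array([*x0,y/100.]);f=lambda c:-(lambda s:np.sum(s&m)/np.sum(s|m))(headsil(p,c,z0))
            o=minimize(f,c0,method="Nelder-Mead",options=dict(initial_simplex=[c0,c0+[.006,0,0],c0+[0,.006,0],c0+[0,0,.08]],xatol=1e-4,fatol=1e-5))
            if best is None or o.fun<best.fun:best=o
        print("head",round(d["confidence"],2),best.x[:2].round(4),"yaw",round(best.x[2]*100,1),"IoU",round(-best.fun,3),len(ct))
E
python3 - <<'E'
from h import *
for n in ["wrist","wrist","top","side"]:
    p=imaging.capture(n);print(n);headfit(p,[.4435,.165],27)
    if n!="wrist": box(p,"mixer",.110,.110,0,.06,[.637,-.01],7)
E
```

```text
wrist
head 0.56 [0.4433 0.1651] yaw 27.7 IoU 0.924 1
wrist
head 0.75 [0.4428 0.1656] yaw 26.2 IoU 0.935 1
top
head 0.56 [0.4439 0.1689] yaw 39.5 IoU 0.821 1
mixer conf 0.55 xy [ 0.6342 -0.0085] yaw 9.1 IoU 0.923
side
head 0.73 [0.4421 0.167 ] yaw 31.8 IoU 0.927 1
mixer conf 0.97 xy [ 0.6365 -0.0132] yaw 8.4 IoU 0.878
```

>>> apply_moves(
  moves=[
    [[0.0245,-0.0005,0.02],0],
    [[0.0245,0,0.03],0],
    [[0,0,0],-7],
    [[0,0,0],-7],
    [[0,0,0],-7],
  ],
)

```text
time_s: 37.45
tcp_pos: [0.4432, 0.1653, 0.1257]
ee_rot: [[0.931, 0.364, -0.002], [0.364, -0.931, -0.002], [-0.003, 0.001, -1.0]]
wrist_force: [0.3, -0.0, -0.1]
gripper_width: 1.001
gripper_force: 0.0
```

>>> apply_moves(
  moves=[
    [[0,0,0.02],-6],
    [[0,0,0.035],0],
    [[0,0,0.03],0],
    [[0,0,0.015],0],
    [[0,0,0.008],0],
  ],
)

```text
time_s: 37.87
tcp_pos: [0.4418, 0.1646, 0.0168]
ee_rot: [[0.891, 0.454, -0.004], [0.454, -0.891, -0.003], [-0.005, 0.001, -1.0]]
wrist_force: [0.1, 0.2, 0.8]
gripper_width: 1.002
gripper_force: 0.0
```

>>> apply_moves(
  moves=[
    [[0,0,0.006],0],
    [[0,0,0.002],0],
    [[0,0,0],0],
    [[0,0,0],0],
    [[0,0,0],0],
  ],
)

```text
time_s: 38.28
tcp_pos: [0.4437, 0.1661, 0.0121]
ee_rot: [[0.891, 0.455, 0.002], [0.455, -0.891, 0.001], [0.002, -0.0, -1.0]]
wrist_force: [-0.2, -0.7, -0.2]
gripper_width: 1.0
gripper_force: 0.0
```

>>> apply_moves(
  moves=[
    [[0,0,0],0],
    [[0,0,0],0],
    [[0,0,0],0],
    [[0,0,0],0],
    [[0,0,0],0],
  ],
  hand=0,
)

```text
time_s: 38.7
tcp_pos: [0.4431, 0.1656, 0.0112]
ee_rot: [[0.891, 0.455, 0.0], [0.455, -0.891, 0.0], [0.0, -0.0, -1.0]]
wrist_force: [0.8, -0.8, -0.5]
gripper_width: 0.703
gripper_force: 0.0
```

>>> apply_moves(
  moves=[
    [[0,0,0],0],
    [[0,0,0],0],
    [[0,0,0],0],
    [[0,0,0],0],
    [[0,0,0],0],
  ],
)

```text
time_s: 39.12
tcp_pos: [0.443, 0.1656, 0.011]
ee_rot: [[0.891, 0.455, -0.0], [0.455, -0.891, -0.0], [-0.0, 0.0, -1.0]]
wrist_force: [0.6, -0.1, -0.2]
gripper_width: 0.456
gripper_force: 30.0
```

>>> apply_moves(
  moves=[
    [[0,0,-0.02],0],
    [[0,0,-0.035],0],
    [[0,0,-0.04],0],
    [[0,0,-0.035],0],
    [[0,0,-0.02],0],
  ],
)

```text
time_s: 39.53
tcp_pos: [0.4444, 0.1664, 0.1651]
ee_rot: [[0.89, 0.455, 0.005], [0.455, -0.89, 0.003], [0.006, -0.001, -1.0]]
wrist_force: [-0.0, -0.3, -0.1]
gripper_width: 0.458
gripper_force: 30.0
```

>>> apply_moves(
  moves=[
    [[0,0,0],7],
    [[0,0,0],7],
    [[0,0,0],5],
    [[0,0,0],0],
  ],
)

```text
time_s: 39.87
tcp_pos: [0.4427, 0.1654, 0.161]
ee_rot: [[0.99, 0.138, -0.0], [0.138, -0.99, 0.0], [-0.0, -0.0, -1.0]]
wrist_force: [0.4, -0.3, -1.5]
gripper_width: 0.459
gripper_force: 30.0
```

>>> apply_moves(
  moves=[
    [[0.017,0.032,0],0],
    [[0.017,0.032,0],0],
    [[0.017,0.032,0],0],
    [[0.017,0.032,0],0],
    [[0.017,0.032,0],0],
  ],
)

```text
time_s: 40.28
tcp_pos: [0.5501, 0.0176, 0.1607]
ee_rot: [[0.99, 0.143, -0.001], [0.143, -0.99, -0.0], [-0.001, 0.0, -1.0]]
wrist_force: [-0.3, 0.7, -0.4]
gripper_width: 0.458
gripper_force: 30.0
```

>>> apply_moves(
  moves=[
    [[0.017,0.032,0],0],
    [[0,0,0],0],
    [[0,0,0],0],
    [[0,0,0],0],
    [[0,0,0],0],
  ],
)

```text
time_s: 40.7
tcp_pos: [0.5702, -0.0096, 0.1608]
ee_rot: [[0.99, 0.142, -0.001], [0.142, -0.99, -0.0], [-0.001, -0.0, -1.0]]
wrist_force: [0.4, 0.8, -0.2]
gripper_width: 0.458
gripper_force: 30.0
```

Run:
```python
from h import *
s=r.sense();print(s["time_s"],s["tcp_pos"],np.round(s["ee_rot"],3).tolist(),s["gripper_width"])
for i in range(3):
    p=imaging.capture("wrist");box(p,"mixer",.110,.110,0,.06,[.637,-.01],8);find(p,"mixer",0)
np.savez("w13.npz",**{k:np.array(p[k]) for k in("frame","intrinsics","eye","orientation")})
u=proj(p,[.636,-.01,.07]);print(u)
x0,y0=int(u[0])-55,max(0,int(u[1])-60);print(x0,y0)
a=cv2.resize(p["frame"][y0:y0+120,x0:x0+110],(550,600),interpolation=cv2.INTER_CUBIC);cv2.imwrite("pics/w13.png",a)
```

```text
40.7 [ 0.57015187 -0.00961624  0.16079513] [[0.99, 0.142, -0.001], [0.142, -0.99, -0.0], [-0.001, -0.0, -1.0]] 0.45781355077567676
mixer conf 0.55 xy [ 0.6374 -0.0115] yaw 6.2 IoU 0.931
mixer 0.63 [330.2 121.6] [ 0.6383 -0.0127]
mixer conf 0.91 xy [ 0.637  -0.0106] yaw 5.6 IoU 0.93
mixer 0.84 [331.7 121.6] [ 0.6389 -0.0139]
mixer conf 0.66 xy [ 0.6376 -0.0109] yaw 5.7 IoU 0.932
mixer 0.82 [325.5 121.2] [ 0.6387 -0.008 ]
[329.46426613 125.72563234]
274 65
```

View pics/w13.png

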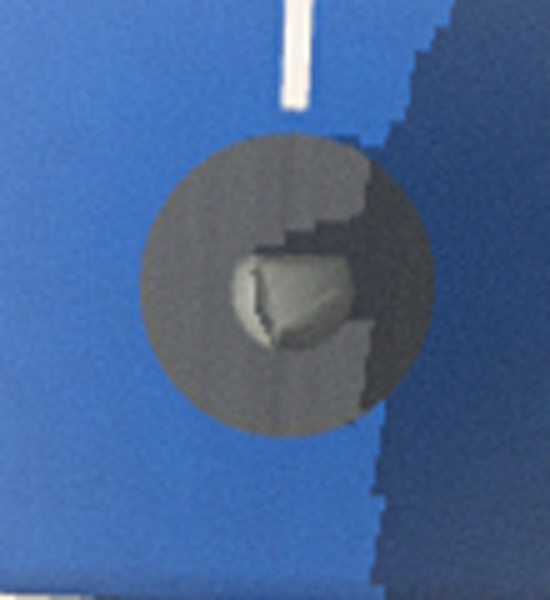

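The crop shows the collar circle spanning columns 140–435 and rows 133–438. The shaft's flat faces up (+x), and the white line ends at (294,108), so the mixer's yaw is about 1.6° clockwise of the tool's. Computing the offsets.

Run:
```python
from h import *
z=np.load("w13.npz");p={k:z[k] for k in z}
f=p["frame"][65:185,274:384].astype(int)
P=lambda u,v:((274+(u+.5)/5-.5+.5)/640,(65+(v+.5)/5)/400)
for a in [(140,285),(435,285),(287.5,133),(287.5,438),(287.5,285.5)]: print(hit(p,P(*a),.064)[:2].round(4))
# collar mask: non-blue saturation
hsv=cv2.cvtColor(p["frame"],cv2.COLOR_BGR2HSV)[65:185,274:384]
m=(hsv[...,1]<110).astype(np.uint8);n,l,st,c=cv2.connectedComponentsWithStats(m)
k=l[57,57] if l[57,57] else 1
ct,_=cv2.findContours((l==k).astype(np.uint8),0,1);ct=max(ct,key=cv2.contourArea)
pts=np.array([hit(p,((274+q[0][0]+.5)/640,(65+q[0][1]+.5)/400),.064)[:2] for q in ct])
from scipy.optimize import least_squares
o=least_squares(lambda c:np.hypot(*(pts-c[:2]).T)-c[2],[.637,-.011,.024],loss="soft_l1",f_scale=.0005);print("collar",o.x.round(4),len(ct))
# white line
w=(hsv[...,1]<60)&(hsv[...,2]>180);w[24:]=0;ys,xs=np.nonzero(w)
L=np.array([hit(p,((274+x+.5)/640,(65+y+.5)/400),.06)[:2] for x,y in zip(xs,ys)])
d=L-L.mean(0);v=np.linalg.svd(d)[2][0];v*=np.sign(v[0]);print("line n",len(xs),L.mean(0).round(4),"yaw",np.degrees(np.arctan2(v[1],v[0])).round(2),"radial",np.degrees(np.arctan2(*(L.mean(0)-o.x[:2])[::-1])).round(2))
s=r.sense();R=np.array(s["ee_rot"]);print("eye rel tool",(R.T@(p["eye"]-s["tcp_pos"])).round(4),"TCP",s["tcp_pos"].round(4))
```

```text
[0.6356 0.0121]
[ 0.6424 -0.0352]
[ 0.662 -0.008]
[ 0.6146 -0.0153]
[ 0.6389 -0.0115]
collar [ 0.6385 -0.0114  0.0235] 167
line n 115 [ 0.6741 -0.0077] yaw 6.62 radial 5.94
eye rel tool [ 0.0699  0.0004 -0.1625] TCP [ 0.5708 -0.01    0.1612]
```

>>> apply_moves(
  moves=[
    [[0,0,0],1.8],
    [[0.0225,0.003,0],0],
    [[0.0225,0.003,0],0],
    [[0.0222,0.003,0],0],
    [[0,0,0],0],
  ],
)

```text
time_s: 41.57
tcp_pos: [0.6422, -0.0119, 0.1605]
ee_rot: [[0.994, 0.109, 0.002], [0.109, -0.994, -0.0], [0.002, 0.001, -1.0]]
wrist_force: [1.7, -0.8, -0.8]
gripper_width: 0.458
gripper_force: 30.0
```

>>> apply_moves(
  moves=[
    [[0,0,0.025],0],
    [[0,0,0.022],0],
    [[0,0,0],0],
    [[0,0,0],0],
    [[0,0,0],0],
  ],
)

```text
time_s: 41.98
tcp_pos: [0.6394, -0.0119, 0.1154]
ee_rot: [[0.994, 0.109, 0.002], [0.109, -0.994, -0.0], [0.002, 0.001, -1.0]]
wrist_force: [0.7, -0.1, -0.8]
gripper_width: 0.457
gripper_force: 30.0
```

>>> apply_moves(
  moves=[
    [[0,0,0],0],
    [[0,0,0],0],
    [[0,0,0],0],
  ],
)

```text
time_s: 42.23
tcp_pos: [0.6392, -0.0118, 0.1154]
ee_rot: [[0.994, 0.109, 0.002], [0.109, -0.994, 0.0], [0.002, -0.0, -1.0]]
wrist_force: [0.1, 0.2, -1.1]
gripper_width: 0.46
gripper_force: 30.0
```

Run:
```python
from h import *
s=r.sense();R=np.array(s["ee_rot"]);t=np.array(s["tcp_pos"]);print(s["time_s"],t,np.degrees(np.arctan2(R[1,0],R[0,0])),s["wrist_force"])
print("to go, tool",(R.T@(np.array([.6386,-.0114,t[2]])-t)).round(4))
for n in ["top","side","side"]:
    p=imaging.capture(n);print(n);headfit(p,[t[0],t[1]],6,t[2]-.008)
```

```text
42.2333 [ 0.63923721 -0.0117566   0.11539424] 6.24936733765916 [ 0.06581078  0.15593523 -1.07391572]
to go, tool [-0.0006 -0.0004 -0.    ]
top
side
head 0.48 [ 0.64   -0.0148] yaw -3.6 IoU 0.031 1
side
```

>>> apply_moves(
  moves=[
    [[-0.0005,-0.0003,0.006],0],
    [[0,0,0.006],0],
    [[0,0,0.004],0],
    [[0,0,0],0],
    [[0,0,0],0],
  ],
)

```text
time_s: 42.95
tcp_pos: [0.6378, -0.0117, 0.0973]
ee_rot: [[0.994, 0.109, -0.001], [0.109, -0.994, -0.0], [-0.001, 0.0, -1.0]]
wrist_force: [0.7, 0.4, -0.3]
gripper_width: 0.457
gripper_force: 30.0
```

>>> apply_moves(
  moves=[
    [[0,0,0.003],0],
    [[0,0,0.003],0],
    [[0,0,0],0],
    [[0,0,0],0],
    [[0,0,0],0],
  ],
)

```text
time_s: 43.37
tcp_pos: [0.6382, -0.0116, 0.0921]
ee_rot: [[0.994, 0.109, 0.0], [0.109, -0.994, -0.0], [0.0, 0.0, -1.0]]
wrist_force: [0.6, -0.4, -1.2]
gripper_width: 0.459
gripper_force: 30.0
```

No contact force, and it is now past the taper. Continuing down to the seat (TCP about 0.072).

>>> apply_moves(
  moves=[
    [[0,0,0.004],0],
    [[0,0,0.004],0],
    [[0,0,0.003],0],
    [[0,0,0],0],
    [[0,0,0],0],
  ],
)

```text
time_s: 43.78
tcp_pos: [0.6379, -0.0117, 0.0806]
ee_rot: [[0.994, 0.109, -0.001], [0.109, -0.994, -0.0], [-0.001, 0.0, -1.0]]
wrist_force: [-0.0, 0.1, -0.4]
gripper_width: 0.461
gripper_force: 30.0
```

>>> apply_moves(
  moves=[
    [[0,0,0.003],0],
    [[0,0,0.003],0],
    [[0,0,0.001],0],
    [[0,0,0],0],
    [[0,0,0],0],
  ],
)

```text
time_s: 44.2
tcp_pos: [0.6381, -0.0117, 0.0739]
ee_rot: [[0.994, 0.109, -0.0], [0.109, -0.994, -0.0], [-0.0, 0.0, -1.0]]
wrist_force: [0.3, 0.1, 0.1]
gripper_width: 0.458
gripper_force: 30.0
```

>>> apply_moves(
  moves=[
    [[0,0,0.001],0],
    [[0,0,0.001],0],
    [[0,0,0],0],
    [[0,0,0],0],
    [[0,0,0],0],
  ],
)

```text
time_s: 44.62
tcp_pos: [0.6382, -0.0116, 0.0721]
ee_rot: [[0.994, 0.109, 0.0], [0.109, -0.994, 0.0], [0.0, -0.0, -1.0]]
wrist_force: [0.2, 0.5, -1.1]
gripper_width: 0.46
gripper_force: 30.0
```

>>> apply_moves(
  moves=[
    [[0,0,0.001],0],
    [[0,0,0.001],0],
    [[0,0,0],0],
    [[0,0,0],0],
  ],
)

```text
time_s: 44.95
tcp_pos: [0.6382, -0.0117, 0.072]
ee_rot: [[0.994, 0.109, 0.001], [0.109, -0.994, -0.0], [0.001, 0.0, -1.0]]
wrist_force: [-3.6, 0.3, 8.0]
gripper_width: 0.457
gripper_force: 30.0
```

It touches the seat at 0.072 with 8 N, as expected. Releasing and retreating.

>>> apply_moves(
  moves=[
    [[0,0,0],0],
    [[0,0,0],0],
    [[0,0,0],0],
    [[0,0,0],0],
    [[0,0,0],0],
  ],
  hand=0.065,
)

```text
time_s: 45.37
tcp_pos: [0.638, -0.0117, 0.0697]
ee_rot: [[0.994, 0.109, -0.0], [0.109, -0.994, -0.0], [-0.0, 0.0, -1.0]]
wrist_force: [-0.7, -0.1, 0.9]
gripper_width: 0.716
gripper_force: 0.0
```

>>> apply_moves(
  moves=[
    [[0,0,-0.015],0],
    [[0,0,-0.03],0],
    [[0,0,-0.04],0],
    [[0,0,-0.04],0],
    [[-0.03,0,-0.02],0],
  ],
)

```text
time_s: 45.78
tcp_pos: [0.614, -0.0145, 0.2198]
ee_rot: [[0.994, 0.11, 0.011], [0.11, -0.994, -0.001], [0.011, 0.002, -1.0]]
wrist_force: [1.2, 0.5, 1.4]
gripper_width: 0.745
gripper_force: 0.0
```

>>> apply_moves(
  moves=[
    [[-0.04,0,0],0],
    [[-0.04,0,0],0],
    [[-0.03,0,0],0],
    [[0,0,0],0],
    [[0,0,0],0],
  ],
)

```text
time_s: 46.2
tcp_pos: [0.4979, -0.0271, 0.2158]
ee_rot: [[0.994, 0.109, 0.001], [0.109, -0.994, 0.0], [0.001, -0.0, -1.0]]
wrist_force: [0.4, -0.3, -0.4]
gripper_width: 0.747
gripper_force: 0.0
```

Run:
```python
from h import *
s=r.sense();print(s["time_s"],s["tcp_pos"])
for n in ["wrist","side","top"]:
    p=imaging.capture(n);print(n)
    for z in (.064,.070): headfit(p,[.6385,-.0115],6.4,z)
    cyl(p,"vial_a",.014,.005,.069);cyl(p,"jar_a",.024,.005,.047);find(p,"beaker",0);find(p,"flask",0)
```

```text
46.2 [ 0.49794246 -0.02710097  0.21583155]
wrist
head 0.62 [ 0.6399 -0.0121] yaw 7.4 IoU 0.954 1
head 0.62 [ 0.6389 -0.0124] yaw 8.3 IoU 0.923 1
vial_a conf 0.83 xy [0.61   0.2331] IoU 0.853
vial_a skip 0.81 1023
vial_a skip 0.55 9576
jar_a conf 0.78 xy [ 0.5951 -0.2705] IoU 0.928
jar_a conf 0.77 xy [ 0.5859 -0.1982] IoU 0.933
flask 0.32 [534.2 118.5] [ 0.5959 -0.2726]
side
head 0.68 [ 0.6361 -0.0094] yaw 17.5 IoU 0.902 1
head 0.68 [ 0.6336 -0.0039] yaw 10.8 IoU 0.892 1
vial_a conf 0.77 xy [0.6214 0.2836] IoU 0.807
vial_a conf 0.53 xy [0.6086 0.238 ] IoU 0.839
vial_a conf 0.27 xy [ 0.5999 -0.1562] IoU 0.378
jar_a conf 0.72 xy [ 0.5806 -0.1978] IoU 0.681
beaker 0.57 [259.9 346.9] [0.5339 0.4586]
top
head 0.7 [ 0.6356 -0.0091] yaw 1.7 IoU 0.919 1
head 0.7 [ 0.6334 -0.009 ] yaw 6.7 IoU 0.919 1
vial_a conf 0.64 xy [0.6187 0.2843] IoU 0.887
vial_a conf 0.63 xy [0.6075 0.236 ] IoU 0.797
jar_a conf 0.68 xy [ 0.5917 -0.2689] IoU 0.879
jar_a conf 0.5 xy [ 0.5858 -0.1948] IoU 0.796
beaker 0.92 [163.2 197.9] [0.5245 0.4703]
beaker 0.18 [476.3 185.6] [ 0.5792 -0.4793]
flask 0.89 [476.3 181. ] [ 0.5934 -0.4794]
```

The measurements agree with all four containers in place and the head seated: the wrist silhouette fits best at z = 64 mm, yaw about 7°. Handing in.

```bash
python3 -c "
from h import *
print(r.finish_job())"
```

```text
the job is handed in; nothing more can be done
None
```

Job handed in at about 46 s: both vials measured in the rack, both jars in the tray, the mixing head pressed onto its collar with flats aligned, and the beaker and flask not touched; no verdict was returned.

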